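# Load the annealing kiln, set its vent and re-arm its cut-out with the pick

## Robot

A 7-joint arm with a two-finger parallel gripper is mounted at the origin on the work surface; the furniture and walls round the work are solid. World frame = base frame: x ahead of the robot, y to its left, z up, the work surface at z = 0. Lengths are in m, angles in rad, forces in N, time in s.
With the tool pointing down it reaches from about 0.4 to 0.85 m from the base axis. Payload 10.4 kg.
Tool frame: the origin (TCP) lies between the finger pads; the fingertips stand 8 mm ahead of it and the grasp point (between the pads) lies 11 mm behind it; z points along the fingers, x is the direction in which the jaws open and shut, and the axes are right-handed (so a half turn about z gives the same grasp; the last joint's range is limited). The gripper opens to 87 mm and grips with 3 to 60 N. Pads are 19 mm wide; open, the fingers measure 117 mm over their backs; the gripper's body (75 mm by 190 mm) begins 51 mm behind the grasp point.
Start: joints at [-1.287, 0.332, -0.065, 1.46, 0.022, 1.35, -0.088], TCP at [0.189, 0.596, 0.231] pointing down, gripper open.
Joint ranges: [-2.6, 2.6], [-0.5, 2.12], [-1.47, 1.34], [0.16, 2.42], [-1.27, 4.41], [0.06, 2.06], [-2.6, 2.6]. Speed limits (rad/s): [2.22, 2.22, 2.79, 2.79, 3.14, 3.14, 3.14].

## Interface

Orientations are given as a unit quaternion [x, y, z, w].
In Python, from bench import r, viewer gives the robot as it stands.
- The arm moves only by the tool apply_moves, never from a script. Its argument "increments" is a list of rows, each an object with "grip": the closure in counts, from 0 (fully open) to 255 (shut); "xyz": the shift along the tool's x, y, z in mm, a list of three; "rotation": the turn, a rotation vector about the tool's x, y, z in degrees, a list of three. A call has 1 to 5 rows; each row is the pose to reach, as a shift and turn from the pose measured when the call began, along the tool's axes at that moment; what a row does not reach only later rows make up. A row lasts 1/8 s, in which the tool goes at most 62.5 mm and 10.7 degrees, less where a joint would pass 70% of its speed; a pose out of reach is approached as far as the arm can. A call with a gripper value outside its range is refused whole. The fingers move at their own pace and stop on an object; "squeeze" is the grip in N (left out, the last holds). Time passes only in rows, so rows that repeat a pose let the fingers close. It gives the time, the measured TCP pose, the force and the opening at its end, in the units of the state.
- r.read_state(): the state, without advancing time (a new reading comes with each control period).
- viewer.camera(name): name is "scene" or "side" or "wrist"; returns a dict with "img" (400x640x3 uint8, blue, green, red), "range_z" (400x640 float32, m along the optical axis (not along the pixel's ray), 0 where there is no reading), "vertical_fov" (degrees; the focal length in pixels is half the picture's height over the tangent of half this angle, whatever the lens; pixels are square), "cx", "cy" (the principal point, pixels), "D" ([k1, k2, p1, p2, k3] as OpenCV has them; the pictures are not rectified), "rvec" (rotation vector, rad) and "tvec" (3), from world to camera coordinates, as OpenCV has them. Camera axes: x right, y down, z forward; pixel columns grow to the right and rows downward; lengths in m; the calibration is good to about 2 mm. A picture is of the moment at which its call begins.
- r.close_job(): hands the job in, once; it reports no verdict.
The state is a dict: "time": time; "joint_positions": joint angles; "joint_vel": joint speeds; "joint_torque": joint torques, N m; "ee_pos": TCP position; "eef_rot": TCP orientation; "ft_force": force on the tool from outside, world axes, zero at the start; "torque": the same for the moment, N m; "width": finger opening in m.
Only numpy, scipy, OpenCV 4.12 (cv2) and the standard library are available. Lean on these libraries where they do the work, as an engineer would, in place of code of your own. Each camera call takes 0.05 s, during which the arm holds its last target.

## Task

Get the annealing kiln ready to fire: stand every bud vase on the bench upright inside the chamber, shut the lid, and move the vent lever out of the middle notch into the notch marked by the brass clip, so that it drops right in. Only when all that is done, re-arm the tripped over-temperature cut-out: put the pick into the reset slot, slide its tip along the hidden plate until it drops into the hole, and push the reset pin fully home. Then put the pick back upright in its hole in the tool block, and leave the reamer and the other things on the bench where they are.

Things in the scene. Friction and masses are not known exactly. Their poses are not given: they have to be found in the camera images.
- kiln: Top-loading annealing kiln, grey skin, white brick lining, fixed. Origin on the bench under the chamber's centre; x to its rear (away from the robot), y to its left, z up. Outside 180 (x) x 210 (y) mm; rim 115 mm up. On its right (y = -105 to -205 mm) the control box, 180 x 100 mm, top also 115 mm up. A steel pan 98 mm high stands close behind it.
- kiln_lid (a joint): Lid angle (rad): 0 shut, about 2.0 open, leaning back on its stop. Hinge axis: the kiln's y, at x = +97, z = 117 mm in its frame. Slab 194 mm from hinge to free edge, 214 wide, 30 thick; outer face to the rear when open; bar handle 16 mm thick, 224 mm from the hinge, 20 mm above the underside. Damped (0.9 N m s/rad): once pushed forward past about 1.1 rad it sinks shut by itself in 2 to 4 s.
- kiln_chamber (a point): Centre of the chamber's floor, 35 mm above the bench; axes as the kiln's. The chamber is 140 (x) x 170 (y) mm inside and 80 mm deep, walls 20 mm thick, open at the top.
- lever_knob (a point): Centre of the black ball knob (28 mm diameter) on the vent lever, which stands up out of a notched steel gate plate on top of the control box; 125 mm above the lever's pivot, which is inside the box, 55 mm above the bench. Knob about 180 mm above the bench.
- lever_stem (a point): Point of the lever's 7 mm stem at the level of the gate plate, 62 mm above the pivot.
- vent_lever (a joint): Fore and aft angle of the vent lever (rad). 0 = upright, at the middle notch, where it starts; positive = knob leaning to the kiln's rear (+x). The three notches of the gate lie in a row along the kiln's x, 28 mm apart at gate level: -0.43, 0 and +0.43 rad. Play in a notch about 2 mm either way.
- vent_catch (a joint): Sideways angle of the lever (rad). A spring (3 to 4 N at the knob) pulls it to the kiln's right (-y) into the notches: 0 = fully in. To leave a notch push the knob about 21 mm to the left (+y, 0.17 rad; stop at 0.24), swing it fore or aft in the channel, then let it go to the right into the notch. Over 0.06 rad the stem is on a tooth or in the channel.
- notch_clip: Brass clip, 10 x 13 x 10 mm, on top of the gate plate at the outer (right) side of the marked notch, 14 mm to the right of where the stem stands when it is in that notch. Origin at its underside. It marks either the rearmost or the foremost notch; a flat dark screw head lies at the other.
- reset_slot (a point): Centre of the reset slot in the control box's top, 115 mm above the bench: 60 mm long (kiln's x), 10 mm wide, with a funnel lip 3 mm high. 25 mm below the top lies the cut-out's smooth face plate, hidden in the dark. Its one hole, 10 x 10 mm, is on the slot's centre line, anywhere up to 22 mm fore or aft of the centre; the reset pin's head is 8 mm below the plate's face.
- reset_pin (a joint): Travel of the cut-out's reset pin (m): 0 = tripped (standing out), 0.008 = pressed home. It needs about 4 N and stays where it is pushed.
- tool_block: Wooden tool block, 130 x 60 x 80 mm high, fixed, holes in a row along its x. Origin at the centre of its underside.
- tool_block_hole0 (a point): Mouth of one tool hole (16 x 16 mm, goes right through), on the block's top, 80 mm above the bench. One of the two holes holds the pick, the other the reamer.
- tool_block_hole1 (a point): Mouth of the other tool hole, 16 x 16 mm.
- pick: Steel pick, upright in the block, tip 5 mm above the bench. Origin at the tip, z up along the tool. Round shank 6 mm thick, ball end, 75 mm long; then a collar 27 mm across (75 to 83 mm), which rests on the block's top; then a square wooden handle 18 x 18 mm (83 to 168 mm), sides along the body's x and y. About 0.09 kg.
- reamer: Graphite reamer, the pick's neighbour in the block, with the same handle and collar but a 13 mm thick black shank, too thick for the reset slot. Leave it in the block.
- bud_vase_1: Squat clear glass bud vase, round-bellied, 70 mm high, about 54 mm across at the base, with a neck 23 to 27 mm across from 42 mm up to the rim; 0.13 kg. Origin at the centre of its underside, z up. May be absent.
- bud_vase_2: Squat clear glass bud vase, conical, 70 mm high, about 54 mm across at the base, with a neck 23 to 27 mm across from 42 mm up to the rim; 0.13 kg. Origin at the centre of its underside, z up. May be absent.
- bud_vase_3: Squat clear glass bud vase, round-bellied, 70 mm high, about 54 mm across at the base, with a neck 23 to 27 mm across from 42 mm up to the rim; 0.13 kg. Origin at the centre of its underside, z up. May be absent.
- bud_vase_4: Squat clear glass bud vase, conical, 70 mm high, about 54 mm across at the base, with a neck 23 to 27 mm across from 42 mm up to the rim; 0.13 kg. Origin at the centre of its underside, z up. May be absent.
- frit_jar_1: Jar of teal frit with white lid, 50 mm wide, 49 mm high. A bystander, not part of the job. Origin at the centre of its underside.
- frit_jar_2: Jar of brown frit with white lid, 50 mm wide, 49 mm high. A bystander, not part of the job. Origin at the centre of its underside.
- timer_white: White kitchen timer, 42 x 64 x 66 mm. A bystander, not part of the job. Origin at the centre of its underside.
- graphite_paddle: Graphite paddle with red handle, 240 mm long, lying flat. A bystander, not part of the job. Origin at the centre of its underside.
There are look-alikes about, which are no part of the job. Leave any white look-alike of the pick alone.

How it is judged:
By the outcome, as a careful person would: the job done as asked, in the order asked, and still so for the second after the job is handed in, with the robot touching nothing.
Of bud_vase_1, bud_vase_2, bud_vase_3, bud_vase_4 only 2 to 3 are there at a start; the rules pass over those that are not, and their reading is None.
At some moment in a run one of bud_vase_1, bud_vase_2, bud_vase_3, bud_vase_4 may be knocked a few centimetres aside while the robot is not near it.
It also fails if it takes over 208 s, if anything falls off the work surface, if the arm or the gripper's body presses on something with over 40 N, if the wrist force passes 120 N, or if a joint passes its speed limit or range.

## Working session

There is one attempt and no reset: what is moved stays moved. The work goes in short steps, Python scripts to look and compute and a tool call to move; the robot and the scene stay as the last step left them, time stands still between calls to the robot, and variables do not carry over. Pictures are saved under pics/ and viewed, and the job is handed in when it is done.

Besides the shell and the picture viewer there is one more tool, called after "Emit:" as name(argument=value, ...) on one line, values as JSON. apply_moves: Moves the arm, as the interface text tells. Its arguments: {"type":"object","properties":{"increments":{"type":"array","items":{"type":"object","properties":{"grip":{"type":"number"},"xyz":{"type":"array","items":{"type":"number"}},"rotation":{"type":"array","items":{"type":"number"}}}}},"squeeze":{"type":"number"}},"required":["increments"]}

```bash
ls; mkdir -p pics; cat > h.py <<'E'
import numpy as np, cv2
from scipy.spatial.transform import Rotation as R
from bench import r, viewer
def cam(n):
    c=viewer.camera(n); h=c["img"].shape[0]
    f=h/2/np.tan(np.radians(c["vertical_fov"])/2)
    c["K"]=np.array([[f,0,c["cx"]],[0,f,c["cy"]],[0,0,1.]]); c["D"]=np.array(c["D"],float)
    c["R"]=cv2.Rodrigues(np.array(c["rvec"],float))[0]; c["t"]=np.array(c["tvec"],float).reshape(3)
    return c
def ray(c,u,v):
    p=cv2.undistortPoints(np.array([[[u,v]]],float),c["K"],c["D"])[0,0]
    d=c["R"].T@np.array([p[0],p[1],1.]); o=-c["R"].T@c["t"]; return o,d
def onz(c,u,v,z):
    o,d=ray(c,u,v); return o+d*(z-o[2])/d[2]
def dep(c,u,v):
    o,d=ray(c,u,v); return o+d*c["range_z"][int(v),int(u)]
def proj(c,P):
    return cv2.projectPoints(np.array(P,float).reshape(-1,1,3),np.array(c["rvec"],float),c["t"],c["K"],c["D"])[0].reshape(-1,2)
def tri(obs):
    A=np.zeros((3,3));b=np.zeros(3)
    for c,u,v in obs:
        o,d=ray(c,u,v); d=d/np.linalg.norm(d); M=np.eye(3)-np.outer(d,d); A+=M;b+=M@o
    x=np.linalg.solve(A,b)
    res=[np.linalg.norm(proj(c,x)[0]-[u,v]) for c,u,v in obs]
    return x,res
def cloud(c):
    h,w=c["range_z"].shape
    uv=np.stack(np.meshgrid(np.arange(w),np.arange(h)),-1).reshape(-1,1,2).astype(float)
    p=cv2.undistortPoints(uv,c["K"],c["D"]).reshape(-1,2)
    z=c["range_z"].reshape(-1); P=np.c_[p*z[:,None],z]
    W=(P-c["t"])@c["R"]; W[z<=0]=np.nan
    return W.reshape(h,w,3)
import pickle
def save(n,c): pickle.dump(c,open(n+'.pkl','wb')); 
def load(n): return pickle.load(open(n+'.pkl','rb'))
def crop(c,u0,v0,u1,v1,s,fn):
    im=c["img"][v0:v1,u0:u1]; cv2.imwrite(fn,cv2.resize(im,None,fx=s,fy=s,interpolation=cv2.INTER_CUBIC))
def toolmove(target,quat=None):
    s=r.read_state(); Rt=R.from_quat(s["eef_rot"]); p=np.array(s["ee_pos"])
    d=Rt.inv().apply(np.array(target)-p)*1000
    out=np.round(d,1)
    rv=None
    if quat is not None: rv=np.round(np.degrees((Rt.inv()*R.from_quat(quat)).as_rotvec()),2)
    return out,rv
E
python3 - <<'E'
from h import *
for n in ["scene","side","wrist"]:
    c=cam(n); save(n+"0",c); cv2.imwrite(f"pics/{n}0.png",c["img"]); print(n,-c["R"].T@c["t"],c["K"][0,0],c["cx"],c["cy"],c["D"],c["R"][2])
s=r.read_state(); print(s)
E
```

```text
pics
scene [1.18409591 0.40816001 1.01233801] 414.3033739071383 326.9429812344252 203.52678916800954 [0.02308746 0.         0.         0.         0.        ] [-0.60645292 -0.23846441 -0.75851801]
side [0.87635481 1.14545041 1.14042969] 440.8806674212238 314.9454707862393 191.1329343668757 [0.01213936 0.         0.         0.         0.        ] [-0.2609934  -0.6891567  -0.67597743]
wrist [0.11092545 0.61960866 0.38395033] 278.142449455561 322.569707220609 195.55546929993946 [-0.00861629  0.          0.          0.          0.        ] [ 0.28012279 -0.09027515 -0.95571001]
{'time': 0.15, 'joint_positions': array([-1.28659246,  0.33271397, -0.06469112,  1.46074322,  0.0215945 ,
        1.34991996, -0.08855884]), 'joint_vel': array([-0.00015395, -0.00092231,  0.00086248, -0.00216268,  0.00081565,
        0.00077993, -0.00069388]), 'joint_torque': array([ 6.10978968e-04, -6.23632765e+01,  2.45228101e-02, -3.90138316e+01,
       -6.12907391e-02,  3.73810146e-02,  1.16030055e-04]), 'ee_pos': array([0.18867456, 0.59553708, 0.22994711]), 'eef_rot': array([ 8.06864963e-01,  5.90735673e-01, -4.25710101e-04,  3.39894500e-04]), 'ft_force': array([ 0.84925839, -0.17098709,  0.0027875 ]), 'torque': array([-0.01618363,  0.00337939,  0.02261278]), 'width': 0.08675746164721736}
```

View pics/scene0.png

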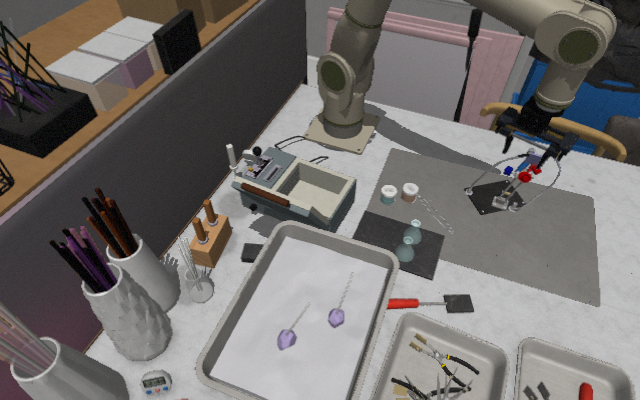

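View pics/side0.png

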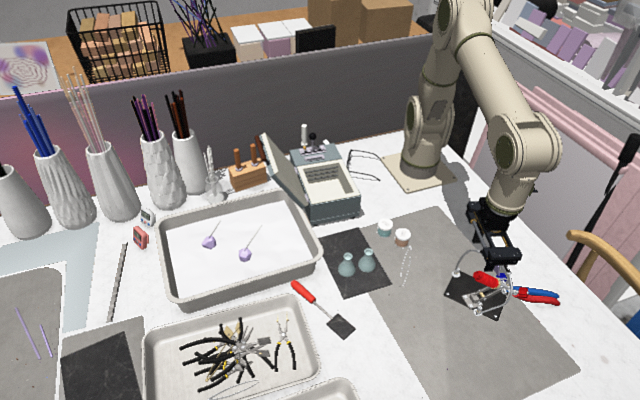

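View pics/wrist0.png

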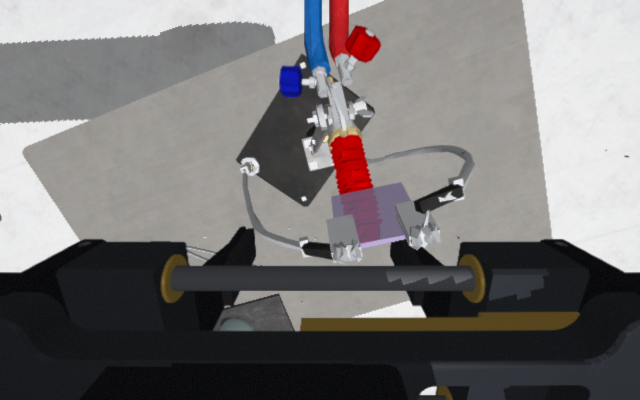

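```bash
python3 - <<'E'
from h import *
c=load("scene0"); crop(c,200,130,460,290,3,"pics/s1.png")
c=load("side0"); crop(c,200,110,460,310,3,"pics/d1.png")
E
```

```text
(no output)
```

View pics/s1.png

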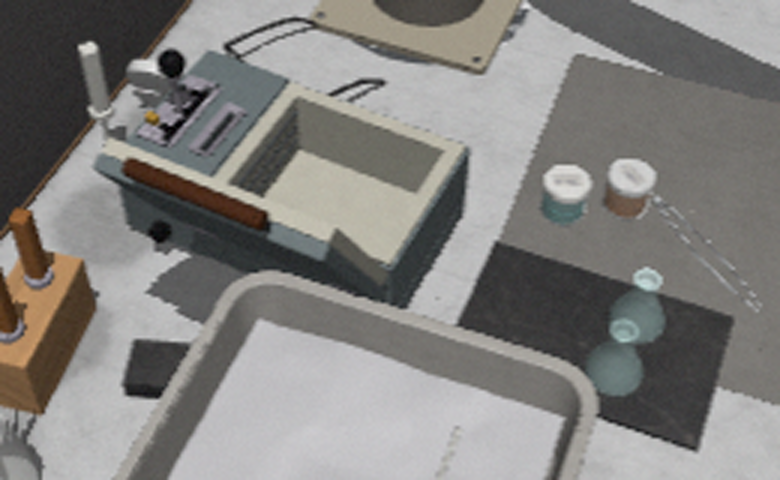

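View pics/d1.png

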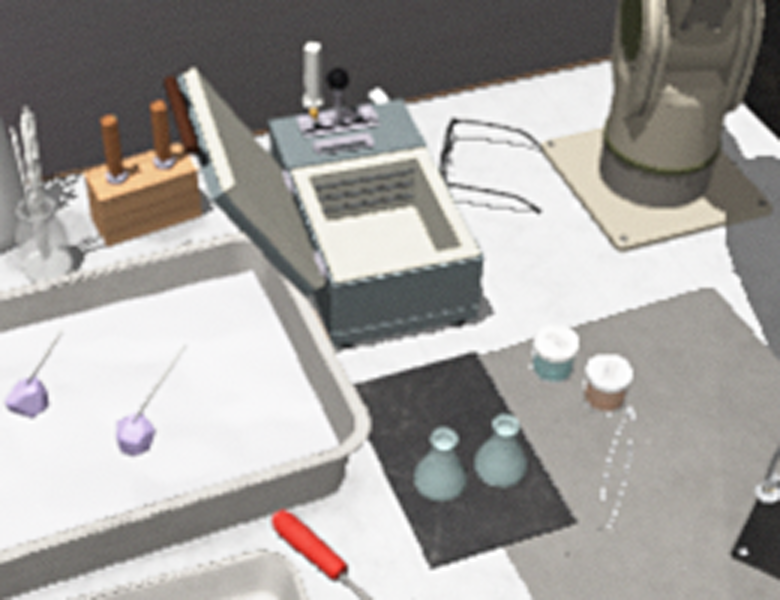

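```bash
python3 - <<'E'
from h import *
c=load("scene0"); d=load("side0")
for c,n,o in ((load("scene0"),"scene",(200,130)),(load("side0"),"side",(200,110))):
    W=cloud(c); 
    pts={"scene":{"knob":(172,65),"clip":(152,117),"whitetop":(90,50),"whitebase":(98,112),"rimFR":(300,90),"rimFL":(460,150),"boxFR":(210,55),"slot":(217,130),"tool1top":(22,215),"tool1col":(38,277),"tool2col":(12,328),"vaseA":(648,278),"vaseB":(624,327),"jarT":(567,178),"jarB":(632,172),"block":(65,265),"black":(150,365)},
    "side":{"knob":(338,78),"clip":(313,113),"whitetop":(313,48),"whitebase":(313,105),"tool1top":(160,105),"tool2top":(110,120),"tool1col":(165,165),"tool2col":(118,180),"vaseA":(506,425),"vaseB":(443,438),"jarT":(557,342),"jarB":(609,372),"slot":(343,145),"lidtop":(190,75)}}[n]
    for k,(u,v) in pts.items():
        u=o[0]+u/3;v=o[1]+v/3; print(n,k,(round(u),round(v)),dep(c,u,v).round(3))
E
```

```text
scene knob (257, 152) [ 0.419 -0.115  0.187]
scene clip (251, 169) [ 0.44  -0.134  0.128]
scene whitetop (230, 147) [ 0.412 -0.216  0.165]
scene whitebase (233, 167) [ 0.417 -0.219  0.081]
scene rimFR (300, 160) [ 0.336 -0.019  0.118]
scene rimFL (353, 180) [0.349 0.163 0.115]
scene boxFR (270, 148) [ 0.322 -0.132  0.115]
scene slot (272, 173) [ 0.334 -0.127  0.014]
scene tool1top (207, 202) [ 0.628 -0.155  0.168]
scene tool1col (213, 222) [ 0.639 -0.148  0.093]
scene tool2col (204, 239) [ 0.7   -0.136  0.097]
scene vaseA (416, 223) [0.397 0.377 0.07 ]
scene vaseB (408, 239) [0.464 0.371 0.072]
scene jarT (389, 189) [0.282 0.264 0.049]
scene jarB (411, 187) [0.247 0.324 0.049]
scene block (222, 218) [ 0.608 -0.141  0.08 ]
scene black (250, 252) [ 0.647 -0.035  0.024]
side knob (313, 136) [ 0.414 -0.108  0.19 ]
side clip (304, 148) [ 0.436 -0.138  0.121]
side whitetop (304, 126) [ 0.409 -0.214  0.166]
side whitebase (304, 145) [ 0.413 -0.205  0.082]
side tool1top (253, 145) [ 0.629 -0.152  0.171]
side tool2top (237, 150) [ 0.693 -0.142  0.172]
side tool1col (255, 165) [ 0.633 -0.137  0.09 ]
side tool2col (239, 170) [ 0.695 -0.128  0.09 ]
side vaseA (369, 252) [0.401 0.372 0.068]
side vaseB (348, 256) [0.469 0.365 0.067]
side jarT (386, 224) [0.286 0.268 0.049]
side jarB (403, 234) [0.25  0.325 0.045]
side slot (314, 158) [ 0.418 -0.075  0.111]
side lidtop (263, 135) [ 0.61  -0.056  0.276]
```

```bash
python3 - <<'E'
from h import *
P=[]
for n in("scene0","side0"):
    c=load(n);W=cloud(c).reshape(-1,3)
    m=(abs(W[:,2]-.115)<.004)&(W[:,0]>.25)&(W[:,0]<.6)&(W[:,1]>-.25)&(W[:,1]<.25)
    Q=W[m]; P.append(Q); print(n,len(Q),Q.min(0),Q.max(0))
for Q in P:
    print(cv2.minAreaRect((Q[:,:2]*1000).astype(np.float32)))
# model fit: front/left/right/rear edges with percentile-ish; grid search yaw
Q=np.vstack(P)[:,:2]
best=None
for th in np.radians(np.arange(-30,30,.25)):
    R2=np.array([[np.cos(th),np.sin(th)],[-np.sin(th),np.cos(th)]])
    q=Q@R2.T
    lo=np.percentile(q,0.7,0);hi=np.percentile(q,99.3,0)
    a=(hi-lo).prod()
    if best is None or a<best[0]: best=(a,np.degrees(th),lo,hi)
print(best)
# top-down map
im=np.zeros((500,600,3),np.uint8)
for Q,n in zip(P,("scene0","side0")):
  for x,y,z in Q:
    cv2.circle(im,(int((0.3-y)*1000),int((0.7-x)*1000)),1,(255,0,0) if n=="scene0" else (0,255,0),-1)
cv2.imwrite("pics/top.png",im)
E
```

```text
scene0 1814 [ 0.31446125 -0.22477968  0.11102061] [0.55833072 0.1673902  0.11898944]
side0 1300 [ 0.31692964 -0.21775294  0.11100763] [0.5566372  0.17377882 0.11899974]
((433.0597229003906, -30.55035400390625), (389.6018981933594, 224.016357421875), 84.91913604736328)
((428.0131530761719, -21.99798583984375), (392.09405517578125, 214.8217010498047), 83.3672866821289)
(np.float64(0.06804595900269261), np.float64(-4.75), array([ 0.32515848, -0.11373248]), array([0.54233495, 0.19958857]))
```

View pics/top.png

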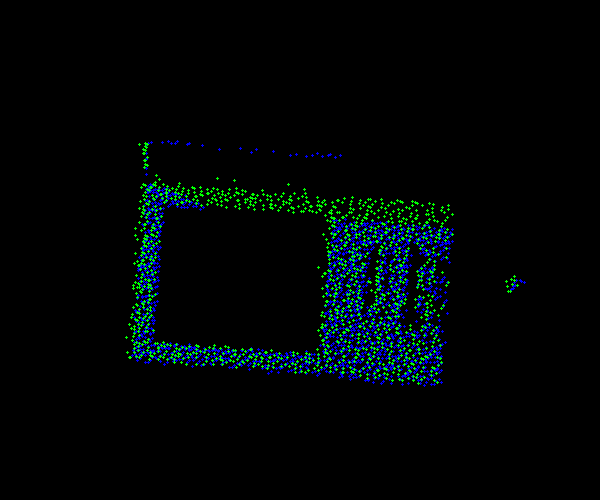

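```bash
python3 - <<'E'
from h import *
from scipy.optimize import minimize
from scipy.ndimage import distance_transform_edt
P=[]
for n in("scene0","side0"):
    c=load(n);W=cloud(c).reshape(-1,3)
    m=(abs(W[:,2]-.115)<.004)&(W[:,0]>.25)&(W[:,0]<.53)&(W[:,1]>-.18)&(W[:,1]<.25)
    P.append(W[m])
Q=np.vstack(P)[:,:2]
def loc(p):
    c,s=np.cos(p[2]),np.sin(p[2]); d=Q-p[:2]; return np.c_[c*d[:,0]+s*d[:,1],-s*d[:,0]+c*d[:,1]]
def cost(p):
    l=loc(p)
    x=np.maximum(abs(l[:,0])-.09,0); y=np.maximum(np.maximum(l[:,1]-.105,-.205-l[:,1]),0)
    inx=np.minimum(.07-abs(l[:,0]),.085-abs(l[:,1])); inn=np.maximum(inx,0)
    return np.sum(np.minimum(x+y+inn,.01))
best=min((minimize(cost,[.435+a,.02+b,th],method="Nelder-Mead",options=dict(xatol=1e-5,fatol=1e-6,maxiter=2000)) for a in(-.01,0,.01) for b in(-.01,0,.01) for th in(-.1,-.08,-.06)),key=lambda s:s.fun)
print(best.x,np.degrees(best.x[2]),best.fun/len(Q))
p=best.x; l=loc(p)
print(np.percentile(l,[.5,2,98,99.5],axis=0))
np.save("kiln.npy",p)
def k2w(p,x,y): c,s=np.cos(p[2]),np.sin(p[2]); return p[0]+c*x-s*y,p[1]+s*x+c*y
# kiln coords of features
c_,s_=np.cos(p[2]),np.sin(p[2])
for nm,q in dict(knob=(.4165,-.1115),clip=(.438,-.136),slot=(.418,-.075),white=(.412,-.214)).items():
    d=np.array(q)-p[:2]; print(nm,c_*d[0]+s_*d[1],-s_*d[0]+c_*d[1])
print("chamber corners",[np.round(k2w(p,a,b),3) for a in(-.07,.07) for b in(-.085,.085)])
E
```

```text
[ 0.42094046  0.05846319 -0.07743825] -4.436885010398728 9.244524274001674e-05
[[-0.09062754 -0.20528034]
 [-0.08764173 -0.20090837]
 [ 0.0860279   0.10244909]
 [ 0.08964557  0.10606718]]
knob 0.008721344833717275 -0.16979735256996914
clip 0.03205225425410653 -0.1925606709927649
slot 0.007393177458612521 -0.13329069603415764
white 0.012164320800945906 -0.2723383000811419
chamber corners [array([ 0.345, -0.021]), array([0.358, 0.149]), array([ 0.484, -0.032]), array([0.497, 0.138])]
```

Emit:
apply_moves(increments=[{"xyz": [-145, 288, -10], "rotation": [0, 0, -13.2], "grip": 120}, {"xyz": [-145, 288, -10], "rotation": [0, 0, -13.2], "grip": 120}, {"xyz": [-145, 288, -10], "rotation": [0, 0, -13.2], "grip": 120}, {"xyz": [-145, 288, -10], "rotation": [0, 0, -13.2], "grip": 120}, {"xyz": [-145, 288, -10], "rotation": [0, 0, -13.2], "grip": 120}])

```text
time: 0.78
ee_pos: [0.4126, 0.3765, 0.2398]
eef_rot: [0.734, 0.68, -0.0, 0.0]
ft_force: [0.8, 0.7, 0.5]
width: 0.0485
```

Emit:
apply_moves(increments=[{"xyz": [0, 0, 0], "grip": 120}])

```text
$.increments[0]: bad value
```

```bash
python3 - <<'E'
from h import *
c=cam("wrist"); save("w1",c); cv2.imwrite("pics/w1.png",c["img"])
s=r.read_state(); print({k:s[k] for k in("time","joint_positions","ee_pos","eef_rot","ft_force","width")})
c=cam("scene"); save("scene1",c); cv2.imwrite("pics/scene1.png",c["img"])
E
```

```text
{'time': 0.825, 'joint_positions': array([-0.88863105,  0.1785193 ,  0.09440077,  1.63205829, -0.01213703,
        1.33246675,  0.69114157]), 'ee_pos': array([0.41977228, 0.36878929, 0.24020154]), 'eef_rot': array([ 7.37120067e-01,  6.75757195e-01, -1.95031697e-04,  2.48652725e-03]), 'ft_force': array([ 6.25134036, -6.66412354,  0.02871493]), 'width': 0.04767163915868918}
```

View pics/w1.png

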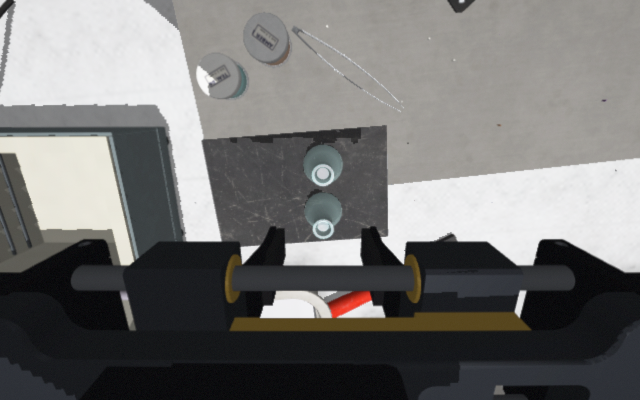

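View pics/scene1.png

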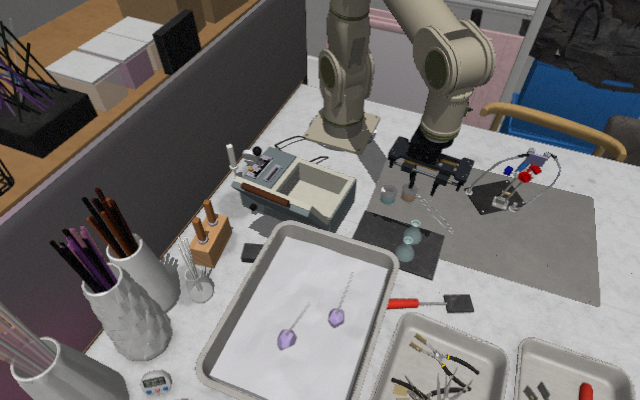

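The wrist view shows two vases: A with its rim at (322,174), B with its rim at (322,229). The jars are at (220,75) and (267,38), and the kiln is on the left. The only other glass is the flower vase at scene (200,285), which has no bud-vase form.

```bash
python3 - <<'E'
from h import *
w=load("w1");s=load("scene0");d=load("side0")
for nm,a,b,e in (("A",(322,174),(416.2,222.5),(368.8,251.3)),("B",(322,229),(408,238.8),(347.8,255.8))):
    print(nm,dep(w,*a).round(4),onz(w,*a,.07).round(4),tri([(w,*a),(s,*b),(d,*e)]))
    print(onz(s,*b,.07).round(4),onz(d,*e,.07).round(4))
crop(w,270,120,380,250,5,"pics/w1c.png")
c=cam("side");save("side1",c)
E
```

```text
A [0.4042 0.3756 0.0682] [0.4038 0.3756 0.07  ] (array([0.40252633, 0.37655329, 0.07660814]), [np.float64(0.7022785749800451), np.float64(0.32833560455299143), np.float64(0.22439866513768153)])
[0.3963 0.3771 0.07  ] [0.4003 0.3721 0.07  ]
B [0.4753 0.3701 0.0687] [0.4747 0.3701 0.07  ] (array([0.47088098, 0.37103274, 0.07860045]), [np.float64(0.4927752472328487), np.float64(0.6538318112535296), np.float64(0.645502597624692)])
[0.462  0.3704 0.07  ] [0.4694 0.3664 0.07  ]
```

View pics/w1c.png

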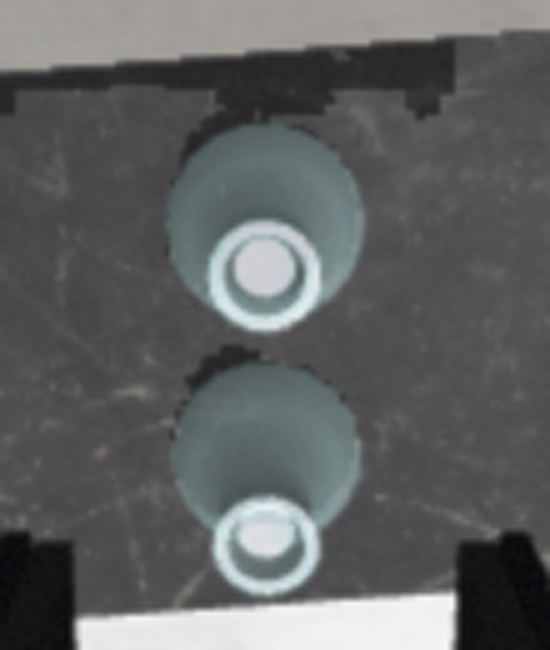

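Emit:
apply_moves(increments=[{"xyz": [5, -18.5, 60], "rotation": [0, 0, 0], "grip": 120}, {"xyz": [5, -18.5, 120], "rotation": [0, 0, 0], "grip": 120}, {"xyz": [5, -18.5, 165], "rotation": [0, 0, 0], "grip": 120}, {"xyz": [5, -18.5, 191], "rotation": [0, 0, 0], "grip": 120}, {"xyz": [5, -18.5, 191], "rotation": [0, 0, 0], "grip": 120}])

```text
time: 1.55
ee_pos: [0.3943, 0.3809, 0.0469]
eef_rot: [0.735, 0.678, -0.003, 0.001]
ft_force: [-0.3, -0.1, 0.5]
width: 0.046
```

Emit:
apply_moves(increments=[{"xyz": [0, 0, 0], "rotation": [0, 0, 0], "grip": 120}])

```text
time: 1.68
ee_pos: [0.3943, 0.382, 0.0481]
eef_rot: [0.735, 0.678, -0.002, 0.001]
ft_force: [0.8, 0.8, 0.2]
width: 0.0461
```

```bash
python3 - <<'E'
from h import *
c=cam("wrist"); save("w2",c); cv2.imwrite("pics/w2.png",c["img"])
s=r.read_state(); print({k:s[k] for k in("time","ee_pos","eef_rot","ft_force","width")})
E
```

```text
{'time': 1.725, 'ee_pos': array([0.39418202, 0.38198085, 0.04802429]), 'eef_rot': array([ 7.35079248e-01,  6.77978244e-01, -1.91669906e-03,  5.70537209e-04]), 'ft_force': array([-0.51306779,  0.40836497,  0.28754981]), 'width': 0.046451945846997536}
```

View pics/w2.png

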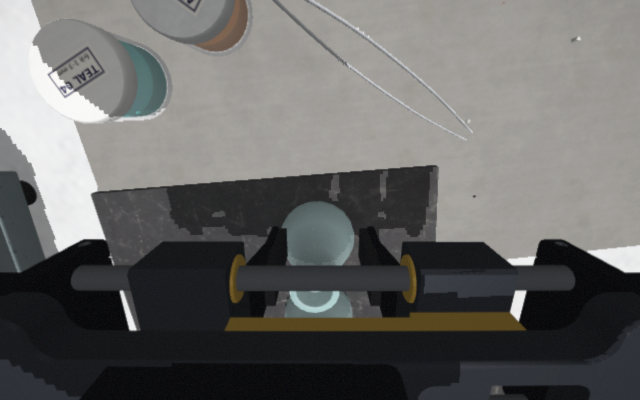

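```bash
python3 - <<'E'
from h import *
w=load("w2")
print(dep(w,316,282),onz(w,316,292,.07), proj(w,[.402,.3755,.07]),proj(w,[.394,.382,.04]))
s=cam("side");save("side2",s);crop(s,300,200,460,320,5,"pics/d2.png")
E
```

```text
[0.36403483 0.38205679 0.12747729] [0.4093969  0.37651443 0.07      ] [[312.97033927 280.67880538]] [[323.59751872 241.98989602]]
```

View pics/d2.png

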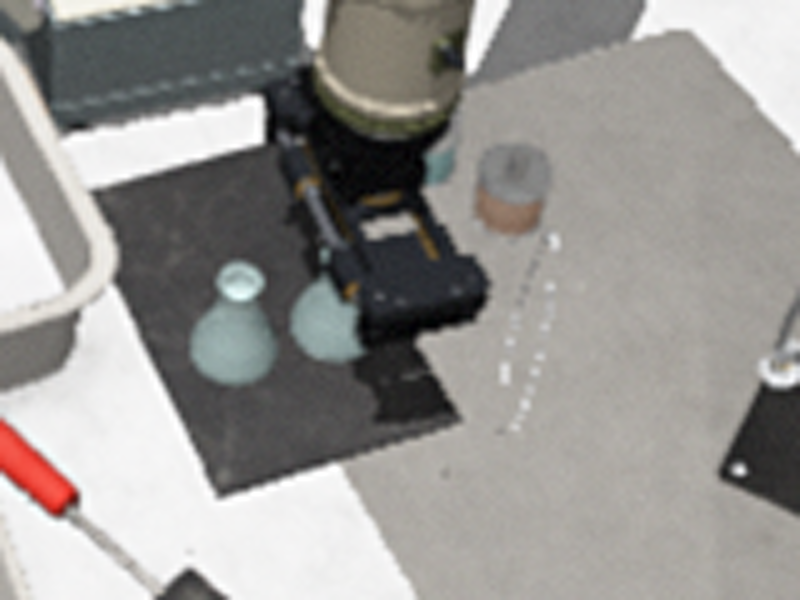

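Emit:
apply_moves(increments=[{"xyz": [-5, 9, 0], "rotation": [0, 0, 0], "grip": 120}, {"xyz": [-5, 9, 0], "rotation": [0, 0, 0], "grip": 120}, {"xyz": [-5, 9, 0], "rotation": [0, 0, 0], "grip": 230}, {"xyz": [-5, 9, 0], "rotation": [0, 0, 0], "grip": 230}, {"xyz": [-5, 9, 0], "rotation": [0, 0, 0], "grip": 230}], squeeze=12)

```text
time: 2.4
ee_pos: [0.4028, 0.3763, 0.0481]
eef_rot: [0.735, 0.678, -0.002, 0.001]
ft_force: [0.0, 0.1, -1.6]
width: 0.032
```

Emit:
apply_moves(increments=[{"xyz": [0, 0, 0], "rotation": [0, 0, 0], "grip": 230}, {"xyz": [0, 0, -6], "rotation": [0, 0, 0], "grip": 230}, {"xyz": [0, 0, -20], "rotation": [0, 0, 0], "grip": 230}])

```text
time: 2.78
ee_pos: [0.4024, 0.376, 0.0683]
eef_rot: [0.735, 0.678, -0.002, 0.001]
ft_force: [0.4, 0.7, -2.1]
width: 0.0318
```

```bash
python3 - <<'E'
from h import *
c=cam("wrist"); save("w3",c); 
s=r.read_state(); print({k:s[k] for k in("time","ee_pos","eef_rot","ft_force","width")})
s=cam("side");save("side3",s);crop(s,300,200,460,320,5,"pics/d3.png")
k=np.load("kiln.npy")
cs,sn=np.cos(k[2]),np.sin(k[2])
for x,y in((0,-.04),(0,.04),(-.03,-.045),(-.03,.045),(.03,0)):
    print((x,y),(k[0]+cs*x-sn*y).round(4),(k[1]+sn*x+cs*y).round(4))
E
```

```text
{'time': 2.825, 'ee_pos': array([0.40349462, 0.37698909, 0.07069204]), 'eef_rot': array([ 7.35098271e-01,  6.77959989e-01, -7.48840904e-04,  4.74436770e-04]), 'ft_force': array([0.82547957, 0.80624208, 0.31722921]), 'width': 0.03174267311036242}
(0, -0.04) 0.4178 0.0186
(0, 0.04) 0.424 0.0983
(-0.03, -0.045) 0.3875 0.0159
(-0.03, 0.045) 0.3945 0.1056
(0.03, 0) 0.4509 0.0561
```

View pics/d3.png

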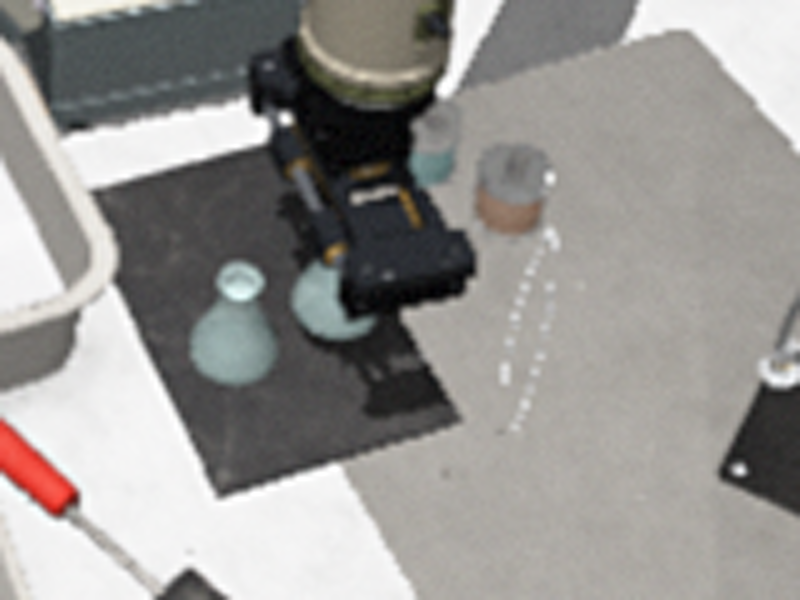

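Emit:
apply_moves(increments=[{"xyz": [0, 0, 12], "rotation": [0, 0, 0], "grip": 230}, {"xyz": [0, 0, 21.5], "rotation": [0, 0, 0], "grip": 230}, {"xyz": [0, 0, 21.5], "rotation": [0, 0, 0], "grip": 230}, {"xyz": [0, 0, 21.5], "rotation": [0, 0, 0], "grip": 150}, {"xyz": [0, 0, 21.5], "rotation": [0, 0, 0], "grip": 120}])

```text
time: 3.5
ee_pos: [0.4034, 0.377, 0.0482]
eef_rot: [0.735, 0.678, -0.001, 0.0]
ft_force: [-0.0, 0.1, 0.0]
width: 0.04
```

Emit:
apply_moves(increments=[{"xyz": [0, 0, -10], "rotation": [0, 0, 0], "grip": 120}, {"xyz": [0, 0, -10], "rotation": [0, 0, 0], "grip": 235}, {"xyz": [0, 0, -10], "rotation": [0, 0, 0], "grip": 235}, {"xyz": [0, 0, -10], "rotation": [0, 0, 0], "grip": 235}, {"xyz": [0, 0, -10], "rotation": [0, 0, 0], "grip": 235}])

```text
time: 4.12
ee_pos: [0.4034, 0.3769, 0.0581]
eef_rot: [0.735, 0.678, -0.001, 0.0]
ft_force: [-0.6, -1.7, 1.2]
width: 0.0244
```

```bash
python3 - <<'E'
from h import *
s=r.read_state(); print({k:s[k] for k in("time","ee_pos","eef_rot","ft_force","width")})
c=cam("side");save("side4",c);crop(c,300,200,460,320,5,"pics/d4.png")
print(toolmove([.402,.376,.24]),toolmove([.3875,.0159,.24]))
E
```

```text
{'time': 4.125, 'ee_pos': array([0.40339766, 0.37692937, 0.05808264]), 'eef_rot': array([ 7.35084427e-01,  6.77974990e-01, -7.68931178e-04,  4.54073347e-04]), 'ft_force': array([-0.59976777, -1.66835426,  1.16118949]), 'width': 0.024375734316967917}
(array([  -1.4,   -1.4, -181.9]), None) (array([-361.5,   13.2, -181.3]), None)
```

View pics/d4.png

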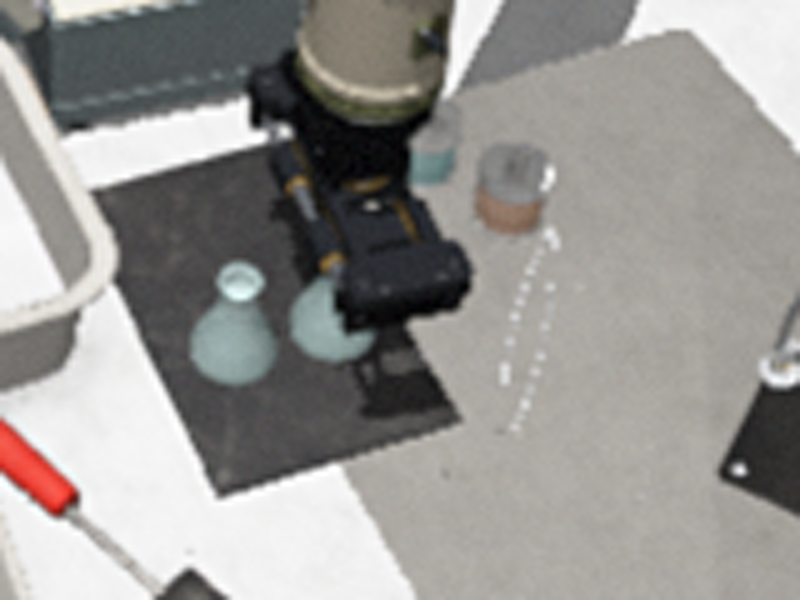

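Emit:
apply_moves(increments=[{"xyz": [0, 0, -50], "rotation": [0, 0, 0], "grip": 235}, {"xyz": [0, 0, -110], "rotation": [0, 0, 0], "grip": 235}, {"xyz": [-50, 8, -165], "rotation": [0, 0, 0], "grip": 235}, {"xyz": [-110, 19, -180], "rotation": [0, 0, 0], "grip": 235}, {"xyz": [-160, 28, -180], "rotation": [0, 0, 0], "grip": 235}], squeeze=15)

```text
time: 4.8
ee_pos: [0.419, 0.2143, 0.2399]
eef_rot: [0.735, 0.678, 0.001, 0.001]
ft_force: [0.9, -0.9, -1.7]
width: 0.0243
```

Emit:
apply_moves(increments=[{"xyz": [-50, 9, 0], "rotation": [0, 0, 0], "grip": 235}, {"xyz": [-110, 19, 0], "rotation": [0, 0, 0], "grip": 235}, {"xyz": [-160, 28, 0], "rotation": [0, 0, 0], "grip": 235}, {"xyz": [-190, 34, 0], "rotation": [0, 0, 0], "grip": 235}, {"xyz": [-190, 34, 0], "rotation": [0, 0, 0], "grip": 235}])

```text
time: 5.42
ee_pos: [0.4377, 0.0198, 0.2399]
eef_rot: [0.736, 0.677, 0.001, 0.001]
ft_force: [-0.3, 1.4, -1.4]
width: 0.0239
```

```bash
python3 - <<'E'
from h import *
c=cam("wrist"); save("w5",c); cv2.imwrite("pics/w5.png",c["img"])
s=r.read_state(); print({k:s[k] for k in("time","joint_positions","ee_pos","eef_rot","ft_force","width")})
c=cam("side");save("side5",c);crop(c,220,60,440,270,3,"pics/d5.png")
print(toolmove([.4374,.0121,.1]))
E
```

```text
{'time': 5.475, 'joint_positions': array([-0.57004805, -0.12063675,  0.38848713,  1.92767178,  0.04682574,
        1.32430523,  1.29322478]), 'ee_pos': array([0.4375525 , 0.02161368, 0.23978286]), 'eef_rot': array([7.35529258e-01, 6.77492482e-01, 7.27921759e-04, 3.43639250e-04]), 'ft_force': array([ 0.37812571,  0.79967407, -1.73037797]), 'width': 0.023947483876155907}
(array([-10.5,   0.5, 139.8]), None)
```

View pics/w5.png

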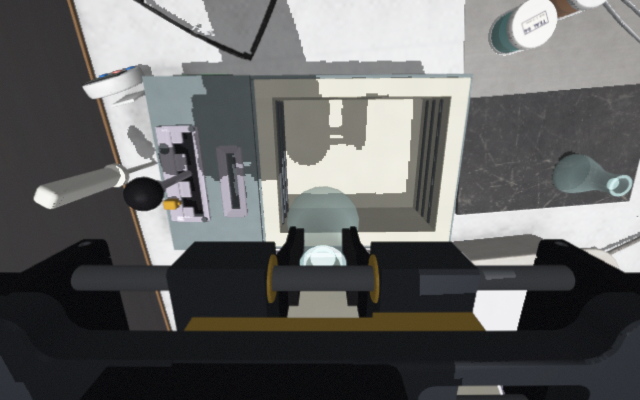

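View pics/d5.png

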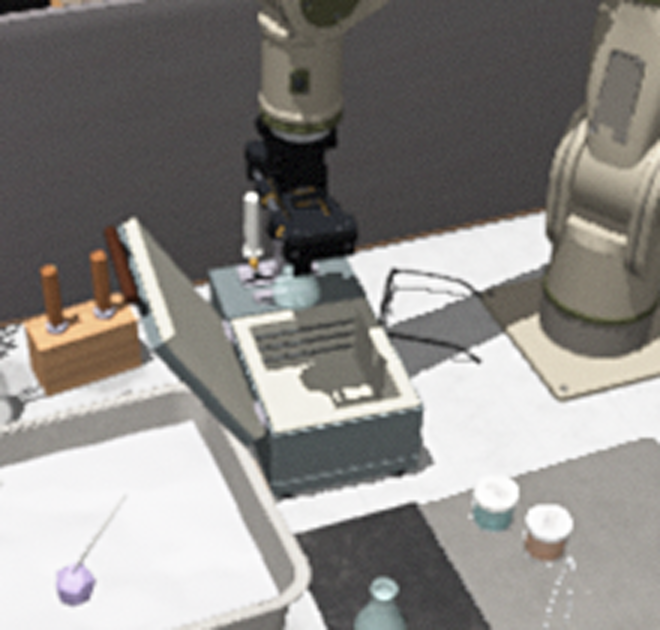

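The clip (brass, at wrist (170,204)) sits at the rear end of the gate, and the dark screw is at the front end near (163,150). The vase hangs upright. Lowering it now.

Emit:
apply_moves(increments=[{"xyz": [-9, 0, 20], "rotation": [0, 0, 0], "grip": 235}, {"xyz": [-9, 0, 70], "rotation": [0, 0, 0], "grip": 235}, {"xyz": [-9, 0, 115], "rotation": [0, 0, 0], "grip": 235}, {"xyz": [-9, 0, 136], "rotation": [0, 0, 0], "grip": 235}, {"xyz": [-9, 0, 136], "rotation": [0, 0, 0], "grip": 235}])

```text
time: 6.15
ee_pos: [0.4358, 0.0145, 0.1025]
eef_rot: [0.734, 0.679, -0.001, -0.0]
ft_force: [1.1, 0.6, -1.0]
width: 0.024
```

```bash
python3 - <<'E'
from h import *
c=cam("scene"); save("sc6",c); crop(c,220,100,420,260,4,"pics/s6.png")
s=r.read_state(); print({k:s[k] for k in("time","ee_pos","eef_rot","ft_force","width")})
E
```

```text
{'time': 6.2, 'ee_pos': array([0.43682685, 0.0145115 , 0.10376502]), 'eef_rot': array([7.34398961e-01, 6.78717988e-01, 1.67406501e-04, 1.74368334e-04]), 'ft_force': array([ 0.34935671, -0.5303004 , -0.12586045]), 'width': 0.02376822002024925}
```

View pics/s6.png

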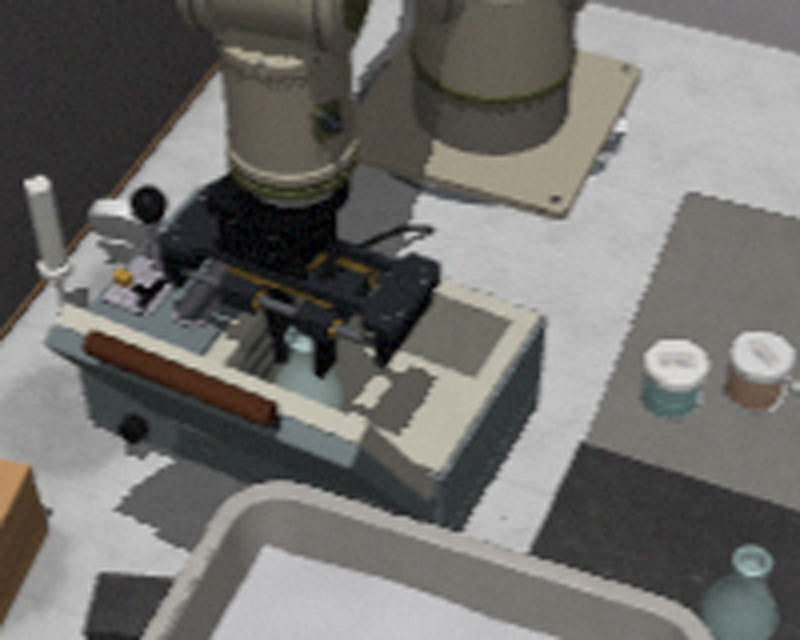

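Emit:
apply_moves(increments=[{"xyz": [0, 0, 5], "rotation": [0, 0, 0], "grip": 235}, {"xyz": [0, 0, 9], "rotation": [0, 0, 0], "grip": 235}, {"xyz": [0, 0, 10], "rotation": [0, 0, 0], "grip": 235}, {"xyz": [0, 0, 10], "rotation": [0, 0, 0], "grip": 235}])

```text
time: 6.7
ee_pos: [0.4369, 0.0145, 0.0939]
eef_rot: [0.734, 0.679, 0.0, 0.0]
ft_force: [0.5, -0.0, -0.7]
width: 0.024
```

Emit:
apply_moves(increments=[{"xyz": [0, 0, 0], "rotation": [0, 0, 0], "grip": 180}, {"xyz": [0, 0, 0], "rotation": [0, 0, 0], "grip": 130}, {"xyz": [0, 0, 0], "rotation": [0, 0, 0], "grip": 130}, {"xyz": [0, 0, -10], "rotation": [0, 0, 0], "grip": 130}, {"xyz": [0, 0, -40], "rotation": [0, 0, 0], "grip": 130}])

```text
time: 7.32
ee_pos: [0.436, 0.0143, 0.134]
eef_rot: [0.734, 0.679, -0.001, -0.0]
ft_force: [0.8, 0.4, -0.3]
width: 0.0423
```

Emit:
apply_moves(increments=[{"xyz": [0, 0, -60], "rotation": [0, 0, 0], "grip": 130}, {"xyz": [0, 0, -100], "rotation": [0, 0, 0], "grip": 130}, {"xyz": [0, 0, -105], "rotation": [0, 0, 0], "grip": 130}])

```text
time: 7.7
ee_pos: [0.4376, 0.0145, 0.2423]
eef_rot: [0.735, 0.679, 0.002, 0.001]
ft_force: [0.1, -0.1, -1.5]
width: 0.0425
```

```bash
python3 - <<'E'
from h import *
c=cam("wrist"); save("w7",c); cv2.imwrite("pics/w7.png",c["img"])
s=r.read_state(); print({k:s[k] for k in("time","ee_pos","eef_rot","ft_force","width")})
c=cam("side");save("side7",c);cv2.imwrite("pics/d7.png",c["img"])
E
```

```text
{'time': 7.75, 'ee_pos': array([0.43697753, 0.01446202, 0.24104943]), 'eef_rot': array([7.34480218e-01, 6.78629591e-01, 6.95773223e-04, 4.51619383e-04]), 'ft_force': array([ 1.1489195 , -0.61689226, -0.17735706]), 'width': 0.04255723434636507}
```

View pics/w7.png

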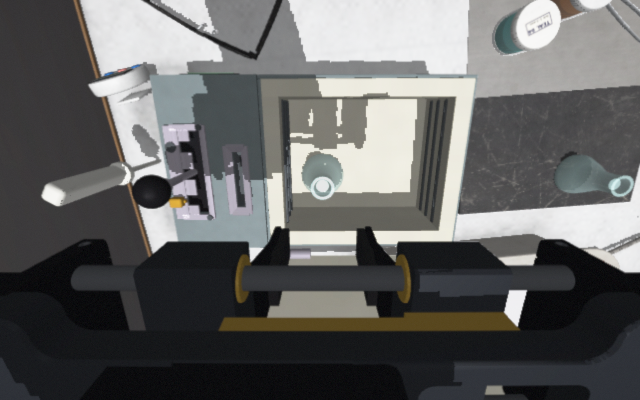

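View pics/d7.png

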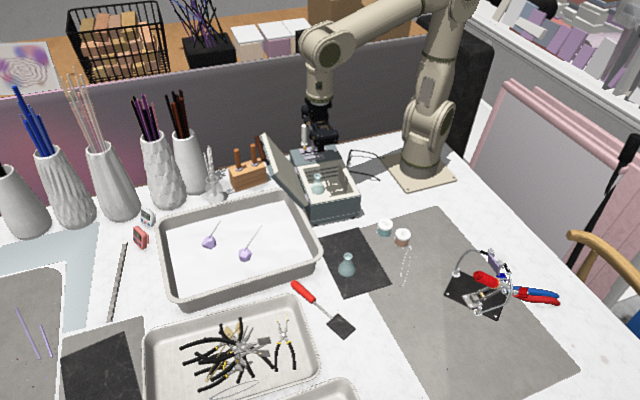

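Emit:
apply_moves(increments=[{"xyz": [50, 0, 0], "rotation": [0, 0, 0], "grip": 110}, {"xyz": [110, 2, 0], "rotation": [0, 0, 0], "grip": 110}, {"xyz": [170, 3, 0], "rotation": [0, 0, 0], "grip": 110}, {"xyz": [230, 4, 0], "rotation": [0, 0, 0], "grip": 110}, {"xyz": [280, 5, 20], "rotation": [0, 0, 0], "grip": 110}])

```text
time: 8.43
ee_pos: [0.4632, 0.2956, 0.2186]
eef_rot: [0.734, 0.679, -0.0, -0.0]
ft_force: [0.7, 0.0, -0.4]
width: 0.0494
```

Emit:
apply_moves(increments=[{"xyz": [50, 0, 0], "rotation": [0, 0, 0], "grip": 110}, {"xyz": [78, 0, 50], "rotation": [0, 0, 0], "grip": 110}, {"xyz": [78, 0, 60], "rotation": [0, 0, 0], "grip": 110}, {"xyz": [78, 0, 60], "rotation": [0, 0, 0], "grip": 110}])

```text
time: 8.93
ee_pos: [0.4691, 0.3717, 0.1574]
eef_rot: [0.734, 0.679, -0.002, 0.0]
ft_force: [0.1, -0.1, 1.5]
width: 0.0493
```

```bash
python3 - <<'E'
from h import *
c=cam("wrist"); save("w8",c); cv2.imwrite("pics/w8.png",c["img"])
s=r.read_state(); print({k:s[k] for k in("time","ee_pos","eef_rot","ft_force","width")})
c=cam("side");save("side8",c);crop(c,300,200,460,320,5,"pics/d8.png")
print(toolmove([.471,.3695,.058]))
E
```

```text
{'time': 8.975, 'ee_pos': array([0.46989525, 0.37198272, 0.15893904]), 'eef_rot': array([ 7.34700782e-01,  6.78391165e-01, -3.97093299e-04,  1.76891017e-04]), 'ft_force': array([ 0.46424734, -0.37656962,  0.09941212]), 'width': 0.04949764463314395}
(array([ -2.8,   0.9, 101.8]), None)
```

View pics/w8.png

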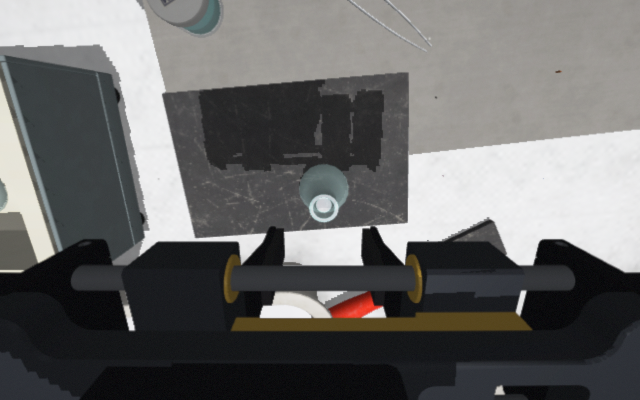

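View pics/d8.png

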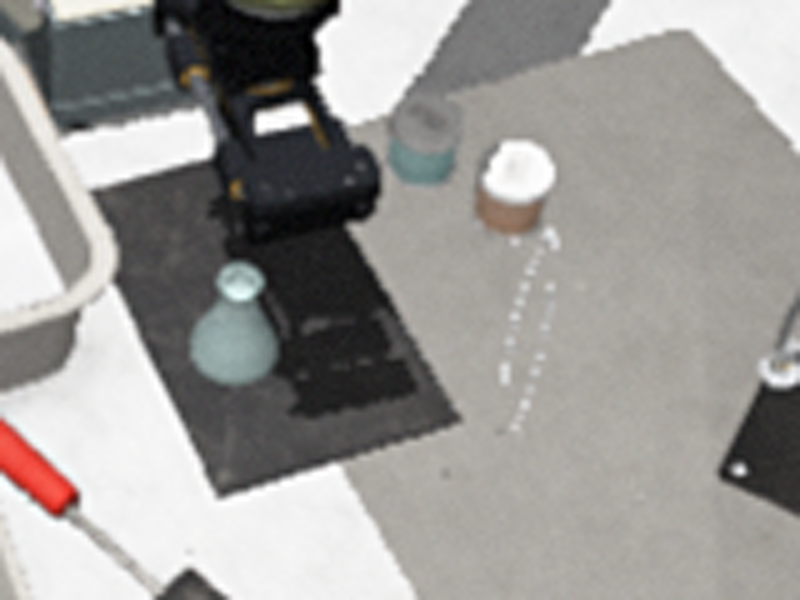

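Emit:
apply_moves(increments=[{"xyz": [-2, 3.5, 40], "rotation": [0, 0, 0], "grip": 110}, {"xyz": [-2, 3.5, 80], "rotation": [0, 0, 0], "grip": 110}, {"xyz": [-2, 3.5, 101], "rotation": [0, 0, 0], "grip": 110}, {"xyz": [-2, 3.5, 101], "rotation": [0, 0, 0], "grip": 110}, {"xyz": [-2, 3.5, 101], "rotation": [0, 0, 0], "grip": 235}])

```text
time: 9.65
ee_pos: [0.4748, 0.3703, 0.0609]
eef_rot: [0.735, 0.678, 0.002, 0.0]
ft_force: [-0.6, -0.1, 0.2]
width: 0.0453
```

Emit:
apply_moves(increments=[{"xyz": [0, 0, 0], "rotation": [0, 0, 0], "grip": 235}, {"xyz": [0, 0, 0], "rotation": [0, 0, 0], "grip": 235}, {"xyz": [0, 0, 0], "rotation": [0, 0, 0], "grip": 235}, {"xyz": [0, 0, 0], "rotation": [0, 0, 0], "grip": 235}])

```text
time: 10.15
ee_pos: [0.4753, 0.3711, 0.0618]
eef_rot: [0.735, 0.678, 0.003, 0.0]
ft_force: [0.4, 1.0, 5.4]
width: 0.0246
```

```bash
python3 - <<'E'
from h import *
s=r.read_state(); print({k:s[k] for k in("time","ee_pos","eef_rot","ft_force","width")})
c=cam("side");save("side9",c);crop(c,300,200,460,320,5,"pics/d9.png")
print(toolmove([.4443,.1018,.24]))
E
```

```text
{'time': 10.15, 'ee_pos': array([0.47533248, 0.37111616, 0.06178277]), 'eef_rot': array([7.34942346e-01, 6.78123461e-01, 2.88406396e-03, 4.21442166e-05]), 'ft_force': array([0.44362866, 0.99039971, 5.37684312]), 'width': 0.024624779170489216}
(array([-270.2,   -8.6, -179.4]), None)
```

View pics/d9.png

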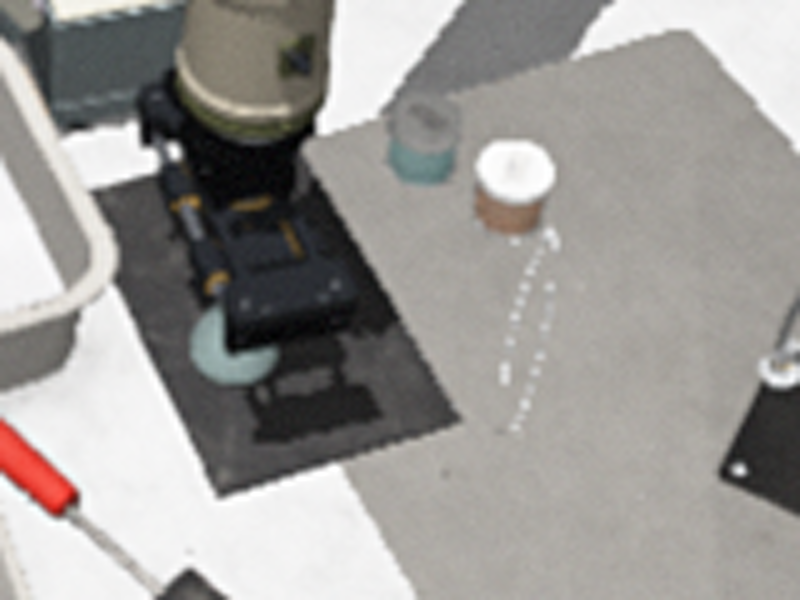

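Emit:
apply_moves(increments=[{"xyz": [0, 0, -50], "rotation": [0, 0, 0], "grip": 235}, {"xyz": [0, 0, -110], "rotation": [0, 0, 0], "grip": 235}, {"xyz": [-50, -2, -165], "rotation": [0, 0, 0], "grip": 235}, {"xyz": [-110, -4, -180], "rotation": [0, 0, 0], "grip": 235}, {"xyz": [-160, -5, -180], "rotation": [0, 0, 0], "grip": 235}])

```text
time: 10.82
ee_pos: [0.4568, 0.2097, 0.2424]
eef_rot: [0.735, 0.678, 0.004, 0.0]
ft_force: [1.0, -1.3, -1.5]
width: 0.0243
```

Emit:
apply_moves(increments=[{"xyz": [-50, -2, 0], "rotation": [0, 0, 0], "grip": 235}, {"xyz": [-100, -3, 0], "rotation": [0, 0, 0], "grip": 235}, {"xyz": [-106, -3.5, 0], "rotation": [0, 0, 0], "grip": 235}, {"xyz": [-106, -3.5, 0], "rotation": [0, 0, 0], "grip": 235}])

```text
time: 11.32
ee_pos: [0.4446, 0.1045, 0.2416]
eef_rot: [0.735, 0.678, 0.004, 0.0]
ft_force: [-0.1, 0.3, -1.3]
width: 0.0244
```

```bash
python3 - <<'E'
from h import *
c=cam("wrist"); save("w10",c); cv2.imwrite("pics/w10.png",c["img"])
s=r.read_state(); print({k:s[k] for k in("time","ee_pos","eef_rot","ft_force","width")})
c=cam("side");save("side10",c);crop(c,220,60,440,270,3,"pics/d10.png")
print(toolmove([.4443,.1018,.097]))
E
```

```text
{'time': 11.375, 'ee_pos': array([0.44461885, 0.1052834 , 0.24158704]), 'eef_rot': array([7.34535911e-01, 6.78559831e-01, 3.68072612e-03, 6.00018481e-05]), 'ft_force': array([-0.20905792,  0.22647943, -1.41942867]), 'width': 0.024262927326565747}
(array([ -4.6,  -0.8, 144.5]), None)
```

View pics/w10.png

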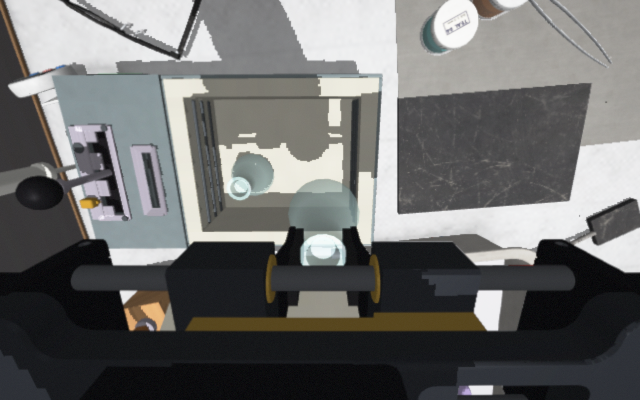

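View pics/d10.png

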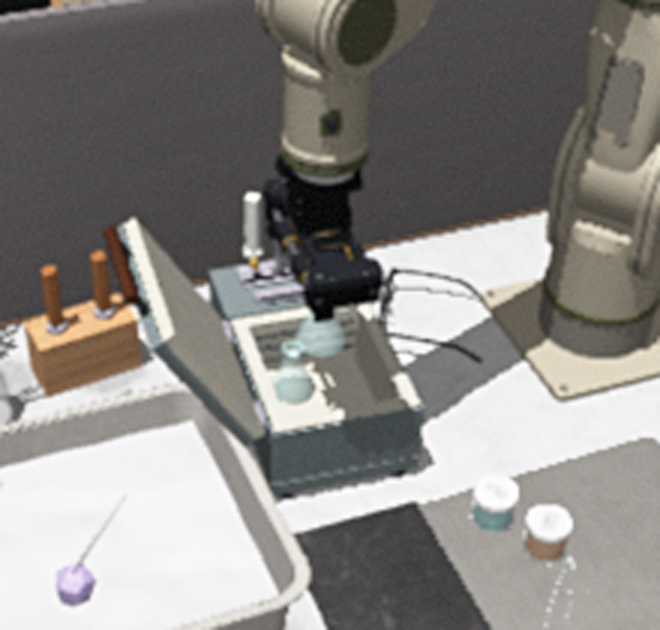

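Emit:
apply_moves(increments=[{"xyz": [-4, 0, 20], "rotation": [0, 0, 0], "grip": 235}, {"xyz": [-4, 0, 70], "rotation": [0, 0, 0], "grip": 235}, {"xyz": [-4, 0, 115], "rotation": [0, 0, 0], "grip": 235}, {"xyz": [-4, 0, 135], "rotation": [0, 0, 0], "grip": 235}, {"xyz": [-4, 0, 135], "rotation": [0, 0, 0], "grip": 235}])

```text
time: 12.05
ee_pos: [0.444, 0.1029, 0.1051]
eef_rot: [0.734, 0.68, 0.002, -0.0]
ft_force: [-0.7, -0.2, -0.7]
width: 0.0246
```

Emit:
apply_moves(increments=[{"xyz": [0, 0, 4], "rotation": [0, 0, 0], "grip": 235}, {"xyz": [0, 0, 8], "rotation": [0, 0, 0], "grip": 235}, {"xyz": [0, 0, 8], "rotation": [0, 0, 0], "grip": 235}])

```text
time: 12.42
ee_pos: [0.4441, 0.1031, 0.0973]
eef_rot: [0.734, 0.68, 0.002, -0.0]
ft_force: [-0.1, 0.1, -1.5]
width: 0.0243
```

```bash
python3 - <<'E'
from h import *
s=r.read_state(); print({k:s[k] for k in("time","ee_pos","eef_rot","ft_force","width")})
c=cam("scene"); save("sc11",c); crop(c,220,100,420,260,4,"pics/s11.png")
E
```

```text
{'time': 12.425, 'ee_pos': array([0.44412048, 0.10309275, 0.09730499]), 'eef_rot': array([ 7.33617348e-01,  6.79559707e-01,  2.02422525e-03, -3.07599210e-04]), 'ft_force': array([-0.13709306,  0.13088742, -1.50746095]), 'width': 0.024341681465501905}
```

View pics/s11.png

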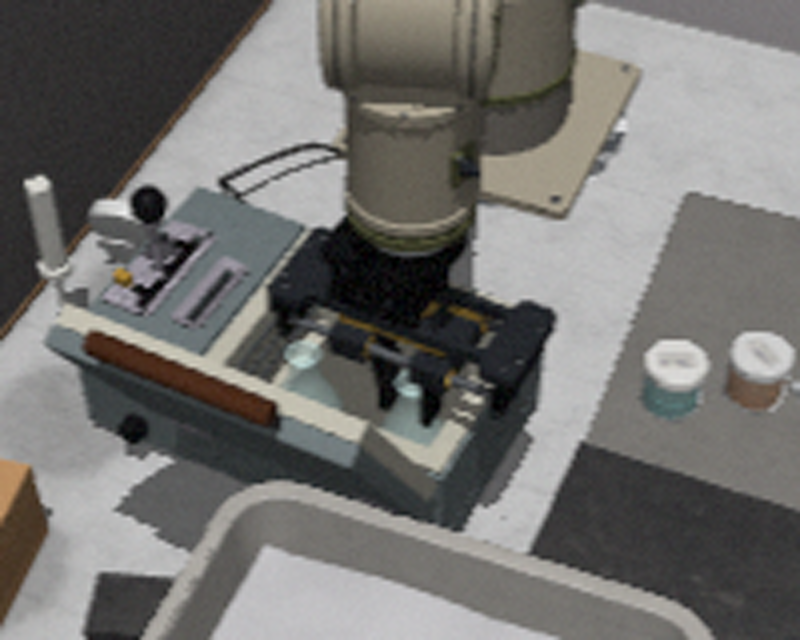

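Emit:
apply_moves(increments=[{"xyz": [0, 0, 1.5], "rotation": [0, 0, 0], "grip": 235}, {"xyz": [0, 0, 1.5], "rotation": [0, 0, 0], "grip": 235}])

```text
time: 12.72
ee_pos: [0.4442, 0.103, 0.096]
eef_rot: [0.734, 0.679, 0.002, -0.0]
ft_force: [-0.8, 0.0, -1.5]
width: 0.025
```

Emit:
apply_moves(increments=[{"xyz": [0, 0, 1.5], "rotation": [0, 0, 0], "grip": 235}, {"xyz": [0, 0, 1.5], "rotation": [0, 0, 0], "grip": 235}])

```text
time: 12.98
ee_pos: [0.4442, 0.103, 0.0944]
eef_rot: [0.734, 0.679, 0.002, -0.0]
ft_force: [-0.5, 0.6, -2.0]
width: 0.0243
```

Emit:
apply_moves(increments=[{"xyz": [0, 0, 0], "rotation": [0, 0, 0], "grip": 180}, {"xyz": [0, 0, 0], "rotation": [0, 0, 0], "grip": 130}, {"xyz": [0, 0, 0], "rotation": [0, 0, 0], "grip": 130}, {"xyz": [0, 0, -10], "rotation": [0, 0, 0], "grip": 130}, {"xyz": [0, 0, -40], "rotation": [0, 0, 0], "grip": 130}])

```text
time: 13.6
ee_pos: [0.4433, 0.1026, 0.1344]
eef_rot: [0.734, 0.679, 0.001, -0.001]
ft_force: [0.1, 0.7, -0.6]
width: 0.0424
```

Emit:
apply_moves(increments=[{"xyz": [0, 0, -60], "rotation": [0, 0, 0], "grip": 130}, {"xyz": [0, 0, -100], "rotation": [0, 0, 0], "grip": 130}, {"xyz": [0, 0, -105], "rotation": [0, 0, 0], "grip": 130}, {"xyz": [0, 0, -105], "rotation": [0, 0, 0], "grip": 130}])

```text
time: 14.1
ee_pos: [0.4431, 0.1023, 0.2394]
eef_rot: [0.734, 0.679, 0.001, -0.001]
ft_force: [0.6, -0.5, -0.9]
width: 0.0426
```

```bash
python3 - <<'E'
from h import *
c=cam("wrist"); save("w12",c); cv2.imwrite("pics/w12.png",c["img"])
s=r.read_state(); print({k:s[k] for k in("time","joint_positions","ee_pos","eef_rot","ft_force","width")})
c=cam("side");save("side12",c);crop(c,220,80,420,230,4,"pics/d12.png")
W=cloud(c)
# lid points: above .13, kiln frame
k=np.load("kiln.npy");cs,sn=np.cos(k[2]),np.sin(k[2])
d=W[...,:2]-k[:2]; x=cs*d[...,0]+sn*d[...,1]; y=-sn*d[...,0]+cs*d[...,1]; z=W[...,2]
m=(z>.125)&(z<.4)&(x>.08)&(x<.25)&(abs(y)<.11)
for a in np.arange(.13,.34,.02):
    mm=m&(abs(z-a)<.01)
    if mm.sum(): print(round(a,2),mm.sum(),np.percentile(x[mm],[2,50,98]).round(3),np.percentile(y[mm],[2,98]).round(3))
c=load("scene0");W=cloud(c);d=W[...,:2]-k[:2]; x=cs*d[...,0]+sn*d[...,1]; y=-sn*d[...,0]+cs*d[...,1]; z=W[...,2]
m=(z>.25)&(z<.4)&(x>.08)&(x<.3)&(abs(y)<.12)
for a in np.arange(.26,.38,.01):
    mm=m&(abs(z-a)<.005)
    if mm.sum(): print("sc",round(a,2),mm.sum(),np.percentile(x[mm],[2,50,98]).round(3),np.percentile(y[mm],[2,98]).round(3))
E
```

```text
{'time': 14.15, 'joint_positions': array([-0.64588073, -0.0688635 ,  0.30773212,  1.8896637 ,  0.01977577,
        1.31763602,  1.1502712 ]), 'ee_pos': array([0.44276723, 0.10216698, 0.23862734]), 'eef_rot': array([ 7.33710409e-01,  6.79461783e-01,  3.27143448e-04, -7.83674113e-04]), 'ft_force': array([-0.47066547,  0.34377033, -0.33034101]), 'width': 0.042727976393687105}
0.13 89 [0.1   0.108 0.138] [-0.094  0.109]
0.15 119 [0.111 0.119 0.15 ] [-0.095  0.109]
0.17 121 [0.123 0.131 0.161] [-0.095  0.109]
0.19 120 [0.134 0.142 0.171] [-0.088  0.108]
0.21 136 [0.146 0.153 0.183] [-0.098  0.109]
0.23 130 [0.158 0.165 0.194] [-0.098  0.109]
0.25 132 [0.169 0.177 0.206] [-0.095  0.109]
0.27 366 [0.181 0.203 0.218] [-0.096  0.108]
0.29 102 [0.192 0.198 0.234] [-0.097  0.102]
0.31 123 [0.22  0.228 0.234] [-0.055  0.063]
sc 0.26 53 [0.182 0.211 0.216] [-0.101  0.106]
sc 0.27 281 [0.192 0.215 0.218] [-0.104  0.105]
sc 0.28 420 [0.191 0.197 0.212] [-0.102  0.102]
sc 0.29 3 [0.222 0.223 0.229] [0.019 0.06 ]
sc 0.3 146 [0.219 0.232 0.234] [-0.06   0.061]
sc 0.31 200 [0.22  0.227 0.233] [-0.058  0.059]
```

View pics/w12.png

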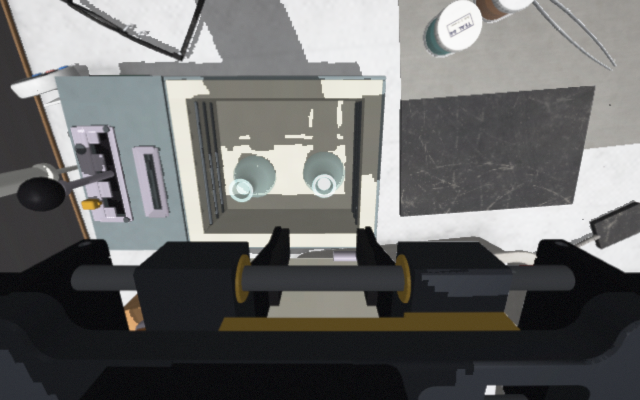

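View pics/d12.png

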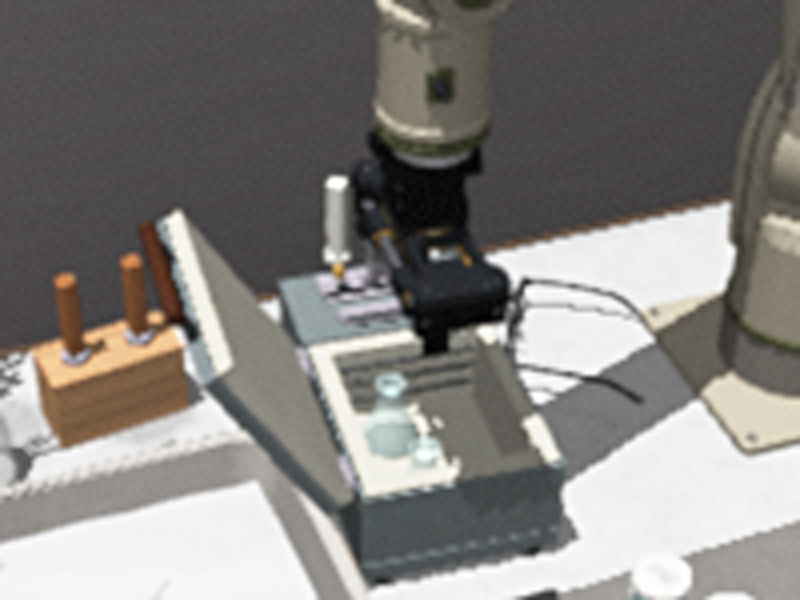

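Emit:
apply_moves(increments=[{"xyz": [0, 0, -60], "rotation": [0, 0, 0], "grip": 255}, {"xyz": [0, 0, -120], "rotation": [0, 0, 0], "grip": 255}, {"xyz": [-10, 20, -175], "rotation": [0, 0, 0], "grip": 255}, {"xyz": [-20, 75, -190], "rotation": [0, 0, 0], "grip": 255}, {"xyz": [-30, 130, -190], "rotation": [0, 0, 0], "grip": 255}])

```text
time: 14.82
ee_pos: [0.5719, 0.0619, 0.4288]
eef_rot: [0.733, 0.68, 0.001, -0.0]
ft_force: [0.2, 1.0, 1.2]
width: 0.0029
```

Emit:
apply_moves(increments=[{"xyz": [-10, 50, 0], "rotation": [0, 0, 0], "grip": 255}, {"xyz": [-16, 108, 0], "rotation": [0, 0, 0], "grip": 255}, {"xyz": [-16, 108, 0], "rotation": [0, 0, 0], "grip": 255}, {"xyz": [-16, 108, 0], "rotation": [0, 0, 0], "grip": 255}])

```text
time: 15.32
ee_pos: [0.6783, 0.0376, 0.4274]
eef_rot: [0.733, 0.68, -0.0, -0.001]
ft_force: [-0.1, 0.1, 0.5]
width: 0.0005
```

```bash
cat >> h.py <<'E'
_k=np.load("kiln.npy"); KR=R.from_euler("z",_k[2])
def k2w(p): return np.r_[_k[:2],0]+KR.apply(p)
def w2k(p): return KR.inv().apply(np.array(p)-np.r_[_k[:2],0])
def st():
    s=r.read_state(); print("t",round(s["time"],2),"ee",s["ee_pos"].round(4),"kiln",w2k(s["ee_pos"]).round(4),"q",s["eef_rot"].round(4),"F",s["ft_force"].round(1),"w",round(s["width"],4)); return s
E
python3 - <<'E'
from h import *
st()
c=cam("scene"); save("sc13",c); crop(c,200,30,440,220,3,"pics/s13.png")
print(toolmove(k2w([.257,0,.295])))
E
```

```text
t 15.32 ee [0.6783 0.0376 0.4274] kiln [ 0.2582 -0.0009  0.4274] q [ 7.335e-01  6.797e-01 -4.000e-04 -9.000e-04] F [-0.1  0.1  0.5] w 0.0005
(array([  0.6,  -0.7, 134. ]), None)
```

View pics/s13.png

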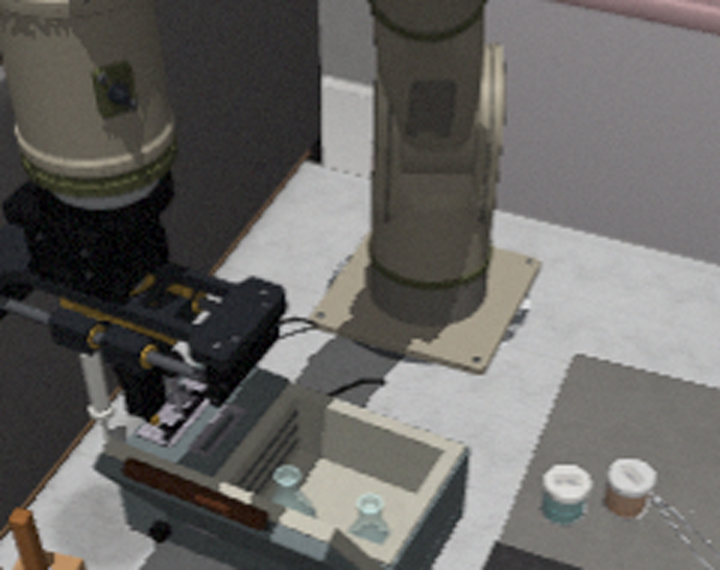

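Emit:
apply_moves(increments=[{"xyz": [0, 1, 45], "rotation": [0, 0, 0], "grip": 255}, {"xyz": [0, 1, 95], "rotation": [0, 0, 0], "grip": 255}, {"xyz": [0, 1, 128], "rotation": [0, 0, 0], "grip": 255}, {"xyz": [0, 1, 134], "rotation": [0, 0, 0], "grip": 255}, {"xyz": [0, 1, 134], "rotation": [0, 0, 0], "grip": 255}])

```text
time: 16.0
ee_pos: [0.6787, 0.0382, 0.2974]
eef_rot: [0.733, 0.68, 0.002, -0.0]
ft_force: [0.2, -0.0, 0.2]
width: 0.0005
```

```bash
python3 - <<'E'
from h import *
st()
c=cam("side"); save("sd14",c); crop(c,200,30,440,220,3,"pics/d14.png")
a0=np.arctan2(.185,.13); 
for da in np.arange(0,1.25,.1):
    a=a0+da; print(round(da,1),(.097+.226*np.cos(a)).round(3)-.227,(.117+.226*np.sin(a)-.302).round(3))
E
```

```text
t 16.0 ee [0.6787 0.0382 0.2974] kiln [ 0.2585 -0.0003  0.2974] q [ 0.7332  0.68    0.0021 -0.    ] F [ 0.2 -0.   0.2] w 0.0005
0.0 0.0 -0.0
0.1 -0.019000000000000017 0.012
0.2 -0.03900000000000001 0.022
0.3 -0.061 0.03
0.4 -0.08200000000000002 0.036
0.5 -0.10500000000000001 0.04
0.6 -0.127 0.041
0.7 -0.15000000000000002 0.04
0.8 -0.17200000000000001 0.037
0.9 -0.194 0.032
1.0 -0.215 0.024
1.1 -0.23600000000000002 0.015
1.2 -0.255 0.003
```

View pics/d14.png

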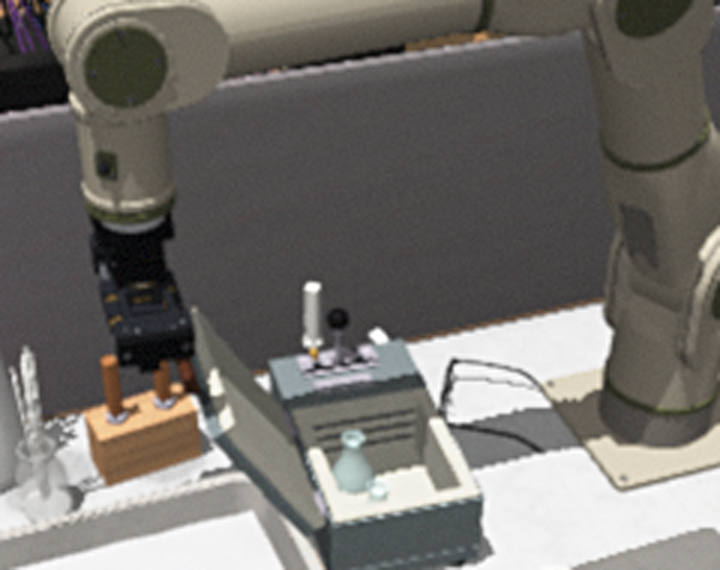

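Emit:
apply_moves(increments=[{"xyz": [0, -12, 0], "rotation": [0, 0, 0], "grip": 255}, {"xyz": [0, -24, -7], "rotation": [0, 0, 0], "grip": 255}, {"xyz": [0, -36, -15], "rotation": [0, 0, 0], "grip": 255}, {"xyz": [0, -48, -21], "rotation": [0, 0, 0], "grip": 255}, {"xyz": [0, -60, -27], "rotation": [0, 0, 0], "grip": 255}])

```text
time: 16.68
ee_pos: [0.6193, 0.0423, 0.3265]
eef_rot: [0.733, 0.68, 0.004, 0.002]
ft_force: [5.8, 0.1, 2.6]
width: 0.0007
```

```bash
python3 - <<'E'
from h import *
st()
c=cam("side"); crop(c,200,30,440,220,3,"pics/d15.png")
E
```

```text
t 16.68 ee [0.6193 0.0423 0.3265] kiln [ 0.199  -0.0007  0.3265] q [0.7333 0.6799 0.0039 0.0015] F [5.8 0.1 2.6] w 0.0007
```

View pics/d15.png

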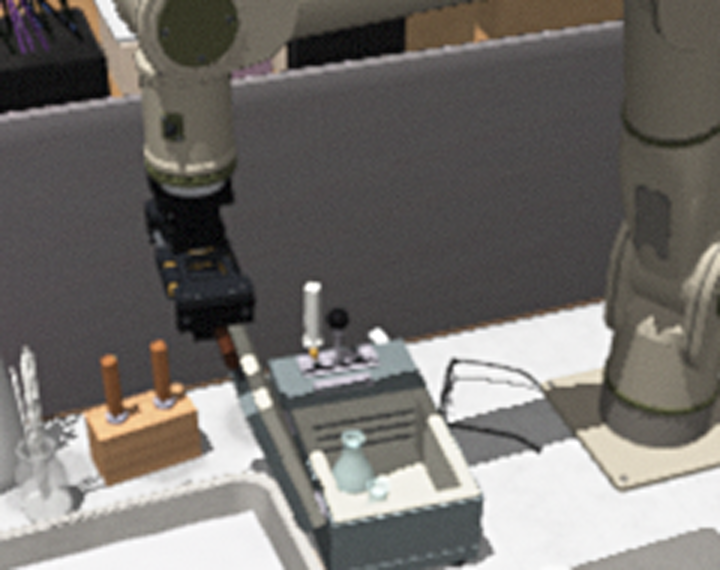

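Emit:
apply_moves(increments=[{"xyz": [0, -13, -3], "rotation": [0, 0, 0], "grip": 255}, {"xyz": [0, -26, -6], "rotation": [0, 0, 0], "grip": 255}, {"xyz": [0, -39, -9], "rotation": [0, 0, 0], "grip": 255}, {"xyz": [0, -52, -11], "rotation": [0, 0, 0], "grip": 255}, {"xyz": [0, -65, -12], "rotation": [0, 0, 0], "grip": 255}])

```text
time: 17.35
ee_pos: [0.5524, 0.0473, 0.3391]
eef_rot: [0.733, 0.68, 0.004, 0.001]
ft_force: [2.9, 0.8, 1.4]
width: 0.0002
```

Emit:
apply_moves(increments=[{"xyz": [0, -13, 0], "rotation": [0, 0, 0], "grip": 255}, {"xyz": [0, -26, 0], "rotation": [0, 0, 0], "grip": 255}, {"xyz": [0, -39, 1], "rotation": [0, 0, 0], "grip": 255}, {"xyz": [0, -52, 2], "rotation": [0, 0, 0], "grip": 255}, {"xyz": [0, -65, 3], "rotation": [0, 0, 0], "grip": 255}])

```text
time: 17.98
ee_pos: [0.4864, 0.0522, 0.3351]
eef_rot: [0.733, 0.68, 0.003, 0.001]
ft_force: [2.3, 0.3, -1.8]
width: 0.0003
```

```bash
python3 - <<'E'
from h import *
st()
c=cam("side"); crop(c,200,30,440,220,3,"pics/d16.png")
E
```

```text
t 17.98 ee [0.4864 0.0522 0.3351] kiln [ 0.0658 -0.0012  0.3351] q [0.7333 0.6799 0.0035 0.0009] F [ 2.3  0.3 -1.8] w 0.0003
```

View pics/d16.png

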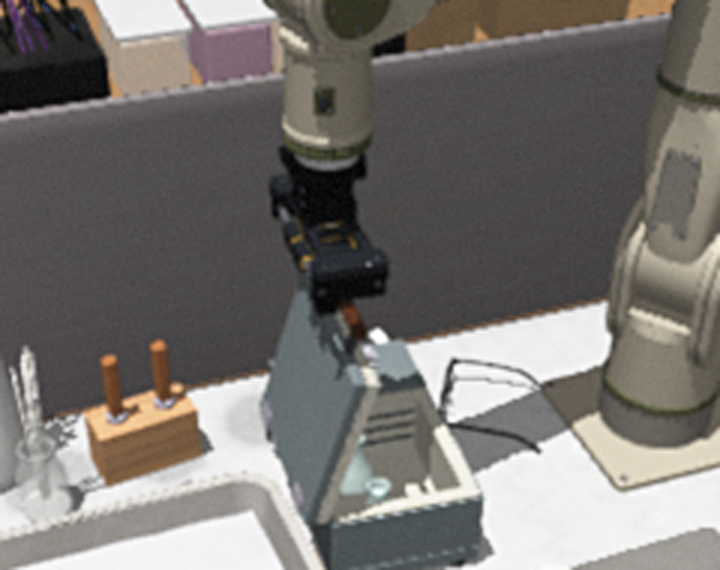

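Emit:
apply_moves(increments=[{"xyz": [0, -15, 0], "rotation": [0, 0, 0], "grip": 255}, {"xyz": [0, -30, 0], "rotation": [0, 0, 0], "grip": 255}, {"xyz": [0, -38, -10], "rotation": [0, 0, 0], "grip": 255}, {"xyz": [0, -38, -40], "rotation": [0, 0, 0], "grip": 255}, {"xyz": [0, -38, -60], "rotation": [0, 0, 0], "grip": 255}])

```text
time: 18.65
ee_pos: [0.4469, 0.055, 0.397]
eef_rot: [0.733, 0.68, 0.004, 0.001]
ft_force: [0.1, -1.1, 0.2]
width: 0.0009
```

```bash
python3 - <<'E'
from h import *
st()
c=cam("side"); crop(c,200,30,440,220,3,"pics/d17.png")
c=cam("wrist"); save("w17",c)
print("knob")
for n,(uv) in (("scene0",(257.3,152)),("side0",(312.7,136))):
    print(n,w2k(dep(load(n),*uv)).round(4))
E
```

```text
t 18.65 ee [0.4469 0.055  0.397 ] kiln [ 0.0261 -0.0014  0.397 ] q [7.331e-01 6.801e-01 4.000e-03 6.000e-04] F [ 0.1 -1.1  0.2] w 0.0009
knob
scene0 [ 0.012  -0.1733  0.186 ]
side0 [ 0.0055 -0.1667  0.1905]
```

View pics/d17.png

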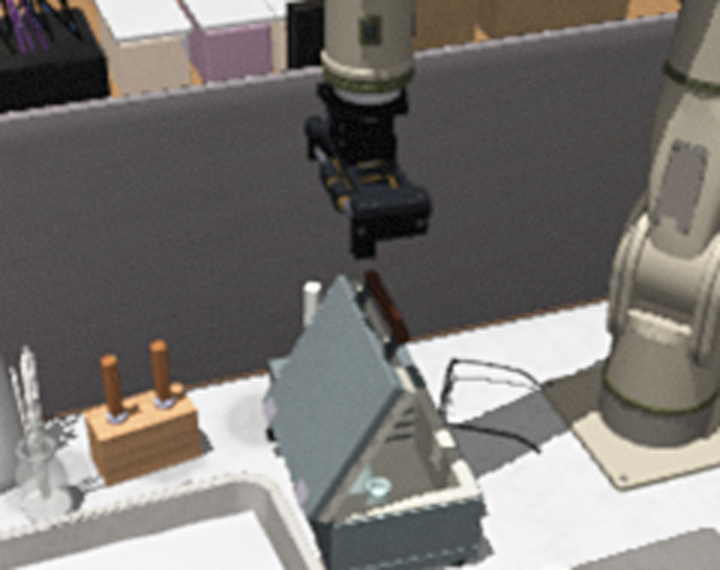

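Emit:
apply_moves(increments=[{"xyz": [-60, -8, 0], "rotation": [0, 0, 0], "grip": 80}, {"xyz": [-120, -17, 20], "rotation": [0, 0, 0], "grip": 80}, {"xyz": [-176, -25, 60], "rotation": [0, 0, 0], "grip": 80}, {"xyz": [-176, -25, 90], "rotation": [0, 0, 0], "grip": 80}, {"xyz": [-176, -25, 97], "rotation": [0, 0, 0], "grip": 80}])

```text
time: 19.38
ee_pos: [0.4089, -0.1182, 0.2975]
eef_rot: [0.734, 0.68, 0.004, -0.0]
ft_force: [0.5, 0.6, 1.2]
width: 0.0426
```

Emit:
apply_moves(increments=[{"xyz": [0, 0, 0], "rotation": [0, 0, 0], "grip": 80}, {"xyz": [0, 0, 0], "rotation": [0, 0, 0], "grip": 80}, {"xyz": [0, 0, 0], "rotation": [0, 0, 0], "grip": 80}, {"xyz": [0, 0, 0], "rotation": [0, 0, 0], "grip": 80}, {"xyz": [0, 0, 0], "rotation": [0, 0, 0], "grip": 80}])

```text
time: 20.0
ee_pos: [0.409, -0.1181, 0.2977]
eef_rot: [0.734, 0.68, 0.004, -0.0]
ft_force: [-0.0, -0.5, 0.9]
width: 0.0596
```

```bash
python3 - <<'E'
from h import *
st(); print(r.read_state()["joint_positions"].round(3))
c=cam("wrist"); save("w18",c); cv2.imwrite("pics/w18.png",c["img"])
c=cam("side"); save("sd18",c); crop(c,200,30,440,220,3,"pics/d18.png")
E
```

```text
t 20.0 ee [ 0.409  -0.1181  0.2977] kiln [ 0.0018 -0.177   0.2977] q [ 7.335e-01  6.796e-01  4.100e-03 -1.000e-04] F [-0.  -0.5  0.9] w 0.0596
[-0.508 -0.228  0.591  1.865  0.121  1.462  1.553]
```

View pics/w18.png

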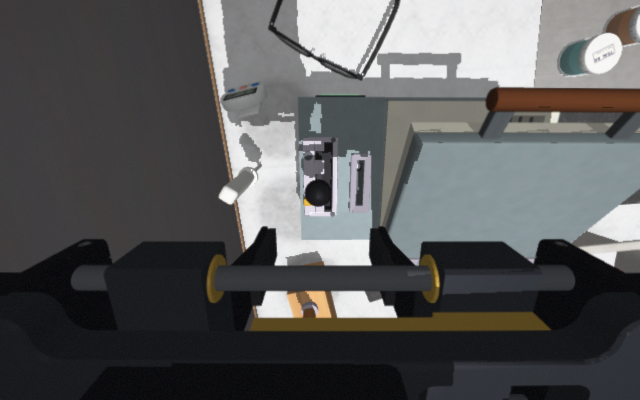

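View pics/d18.png

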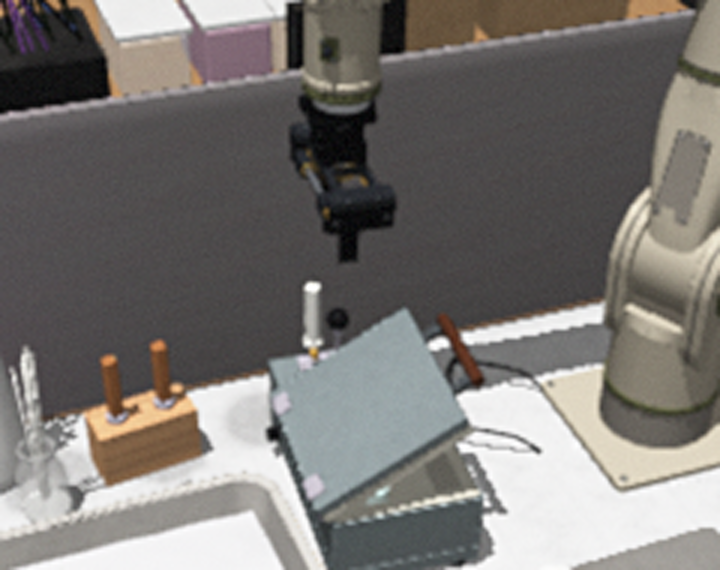

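```bash
python3 - <<'E'
from h import *
w=load("w18")
for n,u,v,z in(("knob",319,193,.18),("clip",306,203,.127),("slot",360,183,.118)):
    print(n,w2k(onz(w,u,v,z)).round(4), w2k(dep(w,u,v)).round(4))
W=cloud(w)
# knob sphere fit
from scipy.optimize import least_squares
pts=W[180:206,306:333].reshape(-1,3); pts=pts[(pts[:,2]>.165)&(pts[:,2]<.2)]
f=least_squares(lambda c:np.linalg.norm(pts-c,axis=1)-.014,[.41,-.12,.18]); print(len(pts),f.x,w2k(f.x),f.cost, np.abs(f.fun).mean())
for n,b in(("scene0",(145,160,248,267)),("side0",(128,144,304,322))):
    V=cloud(load(n)); p=V[b[0]:b[1],b[2]:b[3]].reshape(-1,3); p=p[(p[:,2]>.165)&(p[:,2]<.2)]
    p=p[np.linalg.norm(p-f.x,axis=1)<.022]
    g=least_squares(lambda c:np.linalg.norm(p-c,axis=1)-.014,f.x,loss="soft_l1",f_scale=.002); print(n,len(p),w2k(g.x),np.abs(np.linalg.norm(p-g.x,axis=1)-.014).mean())
crop(w,200,70,400,250,4,"pics/w18c.png")
E
```

```text
knob [ 0.0018 -0.1806  0.18  ] [-0.0024 -0.1805  0.1939]
clip [ 0.0308 -0.197   0.127 ] [ 0.0302 -0.1969  0.1287]
slot [ 0.0078 -0.1301  0.118 ] [ 0.0153 -0.126   0.0897]
569 [ 0.40830335 -0.12296539  0.17985217] [ 0.00143623 -0.18186248  0.17985217] 7.352662088505852e-05 0.0003876466843177
scene0 72 [ 0.00308287 -0.18309099  0.17982037] 0.0012088304838846079
side0 46 [ 0.00506076 -0.18186269  0.1784511 ] 0.0021791939681706884
```

View pics/w18c.png

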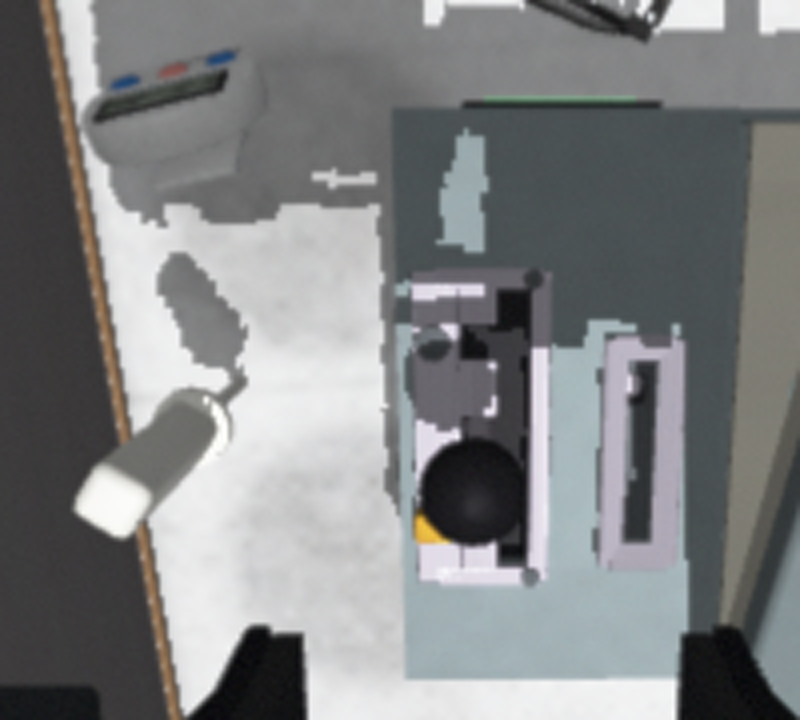

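Emit:
apply_moves(increments=[{"xyz": [-5, 0, 40], "rotation": [0, 0, 0], "grip": 80}, {"xyz": [-5, 0, 80], "rotation": [0, 0, 0], "grip": 80}, {"xyz": [-5, 0, 115], "rotation": [0, 0, 0], "grip": 80}, {"xyz": [-5, 0, 128], "rotation": [0, 0, 0], "grip": 80}, {"xyz": [-5, 0, 128], "rotation": [0, 0, 0], "grip": 80}])

```text
time: 20.72
ee_pos: [0.4092, -0.1224, 0.1697]
eef_rot: [0.734, 0.68, 0.004, -0.0]
ft_force: [-0.7, -0.2, -0.2]
width: 0.0597
```

```bash
python3 - <<'E'
from h import *
st()
c=cam("wrist"); save("w19",c); cv2.imwrite("pics/w19.png",c["img"])
E
```

```text
t 20.73 ee [ 0.4092 -0.1224  0.1697] kiln [ 0.0023 -0.1812  0.1697] q [ 7.336e-01  6.796e-01  3.600e-03 -3.000e-04] F [-0.7 -0.2 -0.2] w 0.0597
```

View pics/w19.png

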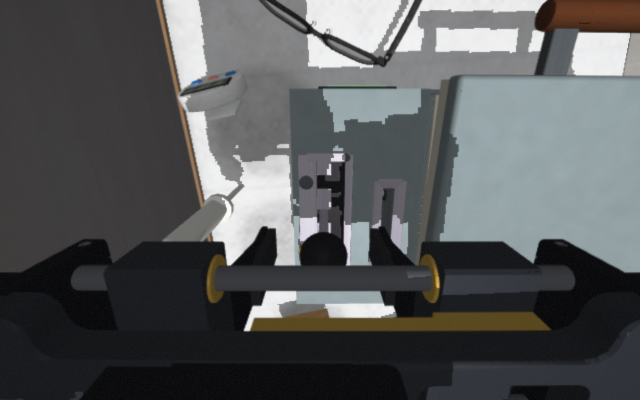

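Emit:
apply_moves(increments=[{"xyz": [0, 0, 0], "rotation": [0, 0, 0], "grip": 240}, {"xyz": [0, 0, 0], "rotation": [0, 0, 0], "grip": 240}, {"xyz": [0, 0, 0], "rotation": [0, 0, 0], "grip": 240}, {"xyz": [0, 0, 0], "rotation": [0, 0, 0], "grip": 240}, {"xyz": [0, 0, 0], "rotation": [0, 0, 0], "grip": 240}], squeeze=25)

```text
time: 21.4
ee_pos: [0.4099, -0.1224, 0.1706]
eef_rot: [0.734, 0.68, 0.004, 0.0]
ft_force: [-0.6, 0.7, 1.4]
width: 0.0265
```

Emit:
apply_moves(increments=[{"xyz": [6, 0, 0], "rotation": [0, 0, 0], "grip": 240}, {"xyz": [12, 0, 1], "rotation": [0, 0, 0], "grip": 240}, {"xyz": [18, 0, 2], "rotation": [0, 0, 0], "grip": 240}, {"xyz": [23, 0, 2.5], "rotation": [0, 0, 0], "grip": 240}, {"xyz": [23, 0, 2.5], "rotation": [0, 0, 0], "grip": 240}])

```text
time: 22.02
ee_pos: [0.4121, -0.1004, 0.1688]
eef_rot: [0.734, 0.679, 0.004, 0.001]
ft_force: [-0.4, -6.0, 6.4]
width: 0.0267
```

```bash
python3 - <<'E'
from h import *
st()
c=cam("wrist"); save("w20",c); cv2.imwrite("pics/w20.png",c["img"])
E
```

```text
t 22.02 ee [ 0.4121 -0.1004  0.1688] kiln [ 0.0035 -0.1591  0.1688] q [0.7337 0.6795 0.0041 0.0013] F [-0.4 -6.   6.4] w 0.0267
```

View pics/w20.png

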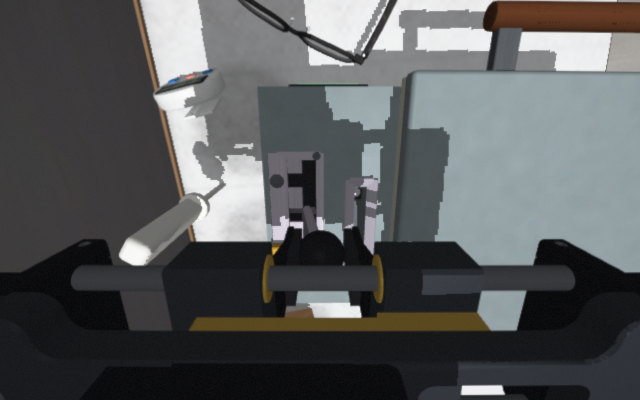

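Emit:
apply_moves(increments=[{"xyz": [0, 12, 0.6], "rotation": [0, 0, 0], "grip": 240}, {"xyz": [0, 24, 2.5], "rotation": [0, 0, 0], "grip": 240}, {"xyz": [0, 36, 5.5], "rotation": [0, 0, 0], "grip": 240}, {"xyz": [0, 47, 9], "rotation": [0, 0, 0], "grip": 240}, {"xyz": [0, 52, 11], "rotation": [0, 0, 0], "grip": 240}])

```text
time: 22.7
ee_pos: [0.464, -0.1048, 0.1576]
eef_rot: [0.734, 0.679, 0.003, 0.001]
ft_force: [-1.9, -4.4, -1.1]
width: 0.0264
```

```bash
python3 - <<'E'
from h import *
st()
c=cam("wrist"); save("w21",c); cv2.imwrite("pics/w21.png",c["img"])
E
```

```text
t 22.7 ee [ 0.464  -0.1048  0.1576] kiln [ 0.0556 -0.1594  0.1576] q [0.7338 0.6793 0.0033 0.0011] F [-1.9 -4.4 -1.1] w 0.0264
```

View pics/w21.png

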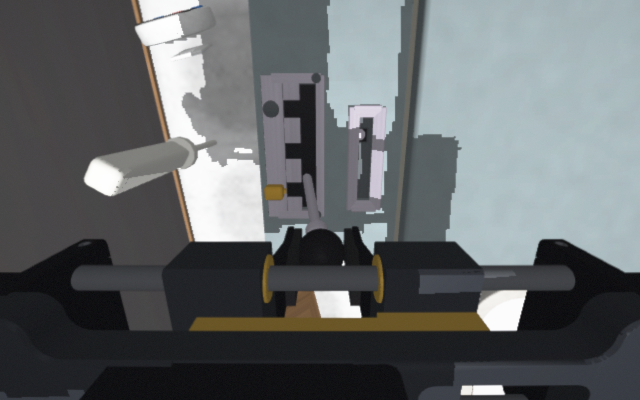

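Emit:
apply_moves(increments=[{"xyz": [-5, 0, 0], "rotation": [0, 0, 0], "grip": 240}, {"xyz": [-11, 0, -1], "rotation": [0, 0, 0], "grip": 240}, {"xyz": [-17, 0, -2], "rotation": [0, 0, 0], "grip": 240}, {"xyz": [-23, 0, -2], "rotation": [0, 0, 0], "grip": 240}, {"xyz": [-23, 0, -2], "rotation": [0, 0, 0], "grip": 240}])

```text
time: 23.38
ee_pos: [0.4634, -0.1271, 0.16]
eef_rot: [0.734, 0.679, 0.005, 0.001]
ft_force: [5.1, 3.2, -1.5]
width: 0.0265
```

```bash
python3 - <<'E'
from h import *
st()
c=cam("wrist"); save("w22",c); cv2.imwrite("pics/w22.png",c["img"])
E
```

```text
t 23.38 ee [ 0.4634 -0.1271  0.16  ] kiln [ 0.0567 -0.1817  0.16  ] q [0.7337 0.6794 0.0049 0.0015] F [ 5.1  3.2 -1.5] w 0.0265
```

View pics/w22.png

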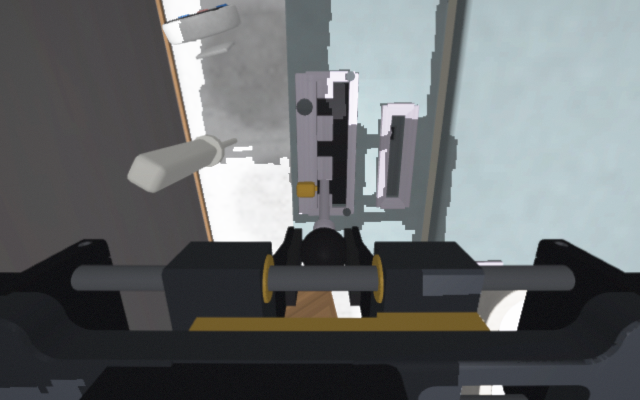

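Emit:
apply_moves(increments=[{"xyz": [0, 0, 0], "rotation": [0, 0, 0], "grip": 160}, {"xyz": [0, 0, 0], "rotation": [0, 0, 0], "grip": 90}, {"xyz": [0, 0, 0], "rotation": [0, 0, 0], "grip": 90}, {"xyz": [0, 0, -30], "rotation": [0, 0, 0], "grip": 90}, {"xyz": [0, 0, -80], "rotation": [0, 0, 0], "grip": 90}])

```text
time: 24.05
ee_pos: [0.4616, -0.1273, 0.2398]
eef_rot: [0.734, 0.679, 0.004, 0.001]
ft_force: [1.1, -0.0, 0.2]
width: 0.0552
```

Emit:
apply_moves(increments=[{"xyz": [0, -20, -40], "rotation": [0, 0, 0], "grip": 90}, {"xyz": [0, -20, -50], "rotation": [0, 0, 0], "grip": 90}, {"xyz": [0, -20, -50], "rotation": [0, 0, 0], "grip": 90}])

```text
time: 24.42
ee_pos: [0.4416, -0.1258, 0.2896]
eef_rot: [0.734, 0.68, 0.004, 0.001]
ft_force: [0.1, 1.2, -0.2]
width: 0.0562
```

```bash
python3 - <<'E'
from h import *
st()
c=cam("wrist"); save("w23",c); crop(c,180,60,460,250,2.8,"pics/w23.png")
w=c;W=cloud(w)
P=W.reshape(-1,3); K=w2k(P)
m=(K[:,2]>.155)&(K[:,2]<.2)&(K[:,0]>.02)&(K[:,0]<.09)&(K[:,1]>-.22)&(K[:,1]<-.13)
from scipy.optimize import least_squares
p=K[m]; f=least_squares(lambda q:np.linalg.norm(p-q,axis=1)-.014,[.055,-.18,.168],loss="soft_l1",f_scale=.002); print(m.sum(),f.x, "theta",np.arcsin((f.x[0]-.002)/.125))
c=cam("side"); save("sd23",c); crop(c,200,80,400,230,4,"pics/d23.png")
E
```

```text
t 24.43 ee [ 0.4416 -0.1258  0.2896] kiln [ 0.0349 -0.1821  0.2896] q [7.336e-01 6.796e-01 3.900e-03 7.000e-04] F [ 0.1  1.2 -0.2] w 0.0562
575 [ 0.05508652 -0.18174742  0.16756048] theta 0.4386218179985369
```

View pics/w23.png

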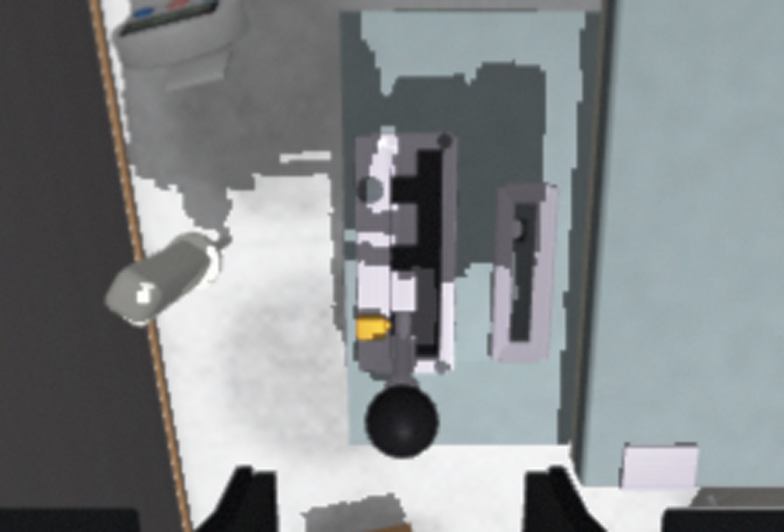

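View pics/d23.png

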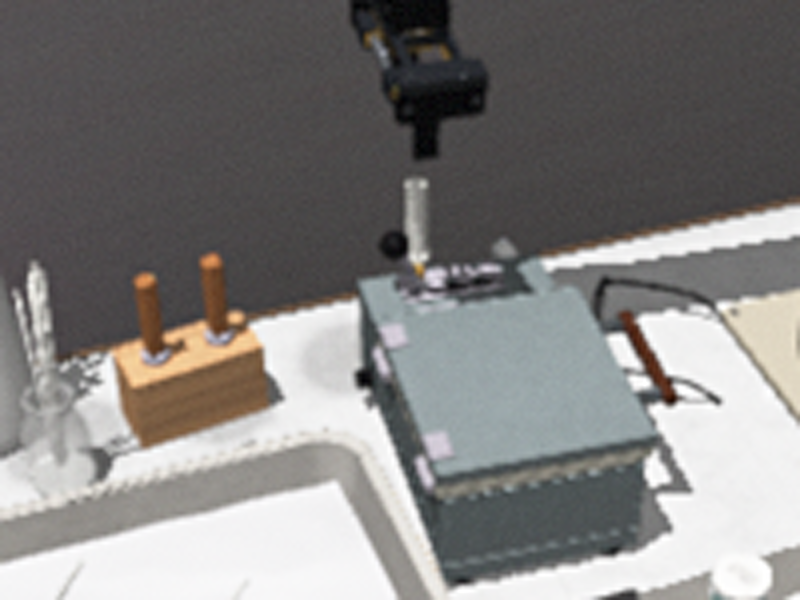

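Emit:
apply_moves(increments=[{"xyz": [0, 50, -30], "rotation": [0, 0, 0], "grip": 90}, {"xyz": [0, 100, -40], "rotation": [0, 0, 0], "grip": 90}, {"xyz": [-3, 150, -40], "rotation": [0, 0, 0], "grip": 90}, {"xyz": [-5, 190, -40], "rotation": [0, 0, 0], "grip": 90}, {"xyz": [-5, 190, -40], "rotation": [0, 0, 0], "grip": 90}])

```text
time: 25.15
ee_pos: [0.6316, -0.1451, 0.3245]
eef_rot: [0.733, 0.68, -0.0, -0.001]
ft_force: [-0.3, -0.0, -0.6]
width: 0.0564
```

```bash
python3 - <<'E'
from h import *
st()
c=cam("wrist"); save("w24",c); cv2.imwrite("pics/w24.png",c["img"])
s=load("sd23"); crop(s,220,130,300,210,8,"pics/d24.png")
W=w2k(cloud(s).reshape(-1,3)); m=(abs(W[:,0])<.08)&(abs(W[:,1])<.09)&(W[:,2]>.1); print("lid z",np.percentile(W[m][:,2],[2,50,98]), np.polyfit(W[m][:,0],W[m][:,2],1))
c=cam("scene"); save("sc24",c); crop(c,180,180,280,280,6,"pics/s24.png")
E
```

```text
t 25.15 ee [ 0.6316 -0.1451  0.3245] kiln [ 0.2257 -0.1867  0.3245] q [ 7.334e-01  6.798e-01 -4.000e-04 -1.300e-03] F [-0.3 -0.  -0.6] w 0.0564
lid z [0.14164934 0.14651052 0.38875352] [0.23103894 0.15932297]
```

View pics/w24.png

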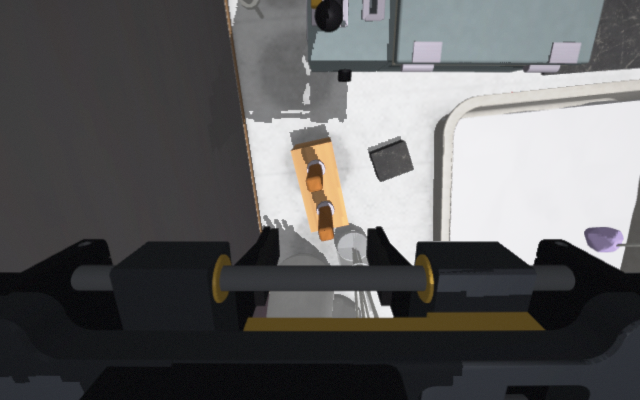

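View pics/d24.png

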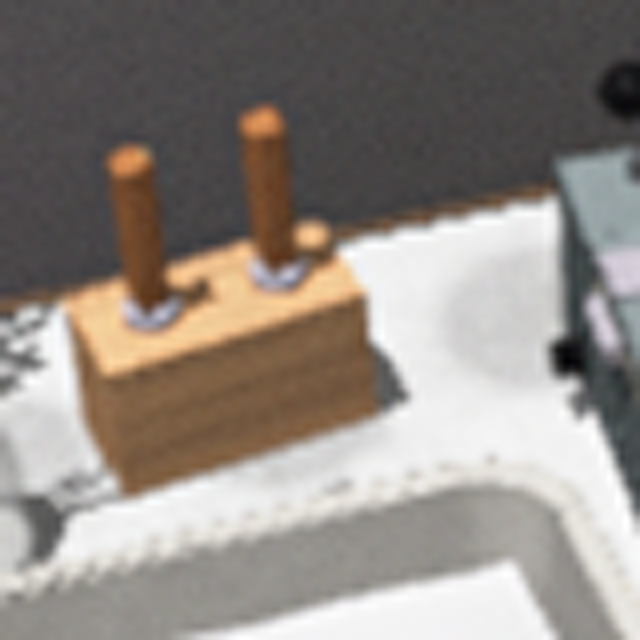

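View pics/s24.png

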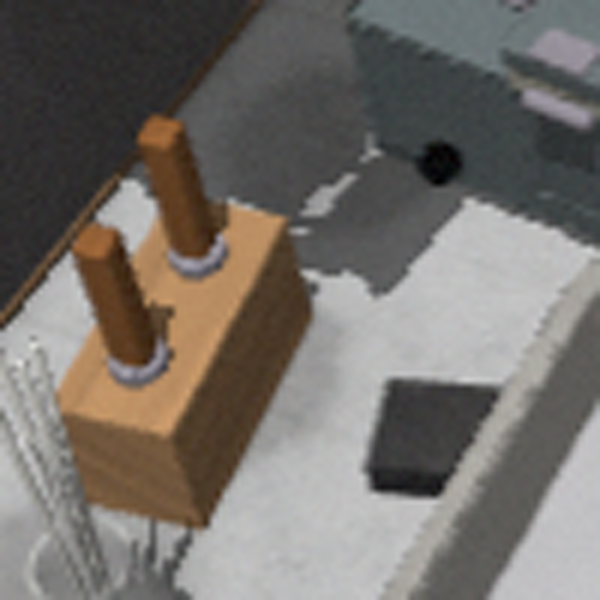

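```bash
python3 - <<'E'
from h import *
c=load("w24"); crop(c,270,110,370,250,6,"pics/w24c.png")
P=[]
for n in("scene0","side0","sd23","w24","sc24"):
    W=cloud(load(n)).reshape(-1,3)
    m=(abs(W[:,2]-.08)<.003)&(W[:,0]>.56)&(W[:,0]<.78)&(W[:,1]>-.25)&(W[:,1]<-.08)
    Q=W[m]
    b=cv2.minAreaRect((Q[:,:2]*1000).astype(np.float32)); print(n,len(Q),b)
for n in("scene0","side0","sd23","w24","sc24"):
    W=cloud(load(n)).reshape(-1,3)
    for x0 in (.63,.693):
        m=(W[:,2]>.12)&(W[:,2]<.19)&(np.hypot(W[:,0]-x0,W[:,1]+.147)<.028)
        Q=W[m]; t=Q[Q[:,2]>Q[:,2].max()-.006]; print(n,x0,m.sum(),Q.mean(0).round(4),"top",len(t),t.mean(0).round(4),Q[:,2].max().round(4))
E
```

```text
scene0 537 ((663.2750854492188, -151.23741149902344), (131.47706604003906, 61.98252868652344), 7.589321136474609)
side0 235 ((664.0431518554688, -146.21800231933594), (130.8896484375, 66.78756713867188), 9.020589828491211)
sd23 228 ((665.3226928710938, -147.81776428222656), (130.53631591796875, 67.03395080566406), 7.3438401222229)
w24 2529 ((691.6900634765625, -143.8334197998047), (196.83392333984375, 69.83811950683594), 12.763802528381348)
sc24 536 ((664.3797607421875, -150.8260955810547), (131.02232360839844, 61.3256721496582), 8.227691650390625)
scene0 0.63 135 [ 0.6351 -0.1522  0.1512] top 28 [ 0.6327 -0.1556  0.1725] 0.1755
scene0 0.693 141 [ 0.698  -0.143   0.1524] top 31 [ 0.6952 -0.1456  0.1731] 0.1767
side0 0.63 71 [ 0.6347 -0.148   0.1506] top 10 [ 0.6341 -0.1508  0.1734] 0.1767
side0 0.693 74 [ 0.6978 -0.1391  0.1507] top 14 [ 0.6975 -0.1416  0.1723] 0.1755
sd23 0.63 70 [ 0.6346 -0.1485  0.1502] top 11 [ 0.6332 -0.1518  0.1729] 0.1763
sd23 0.693 76 [ 0.698  -0.1394  0.15  ] top 15 [ 0.6985 -0.1414  0.1716] 0.1748
w24 0.63 354 [ 0.6263 -0.155   0.1625] top 223 [ 0.6287 -0.1554  0.1721] 0.1747
w24 0.693 397 [ 0.6882 -0.1466  0.1586] top 192 [ 0.6915 -0.1465  0.172 ] 0.1747
sc24 0.63 137 [ 0.6351 -0.1522  0.151 ] top 29 [ 0.6323 -0.1548  0.1727] 0.176
sc24 0.693 144 [ 0.698  -0.143   0.1522] top 30 [ 0.6955 -0.1465  0.1728] 0.1767
```

View pics/w24c.png

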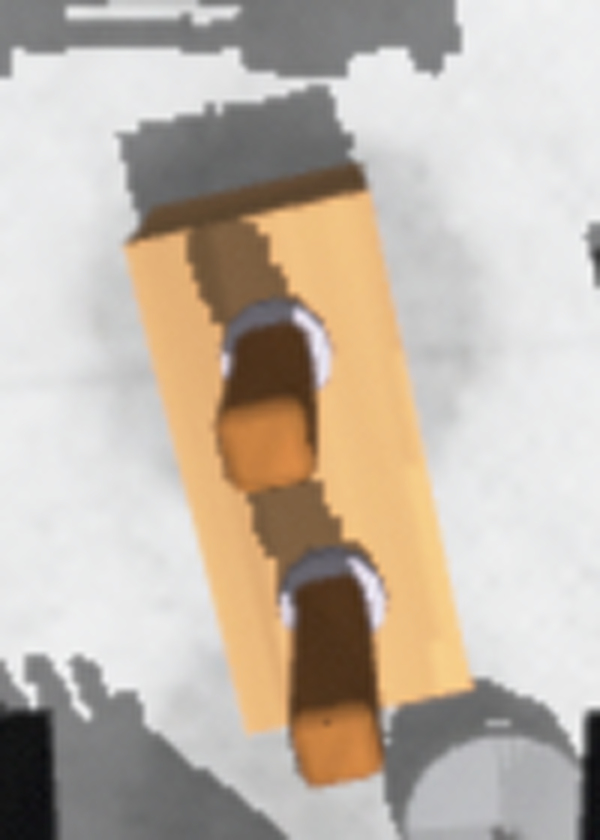

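```bash
python3 - <<'E'
from h import *
for n in("scene0","side0"):
    W=cloud(load(n)).reshape(-1,3)
    for x0 in(.4,.5,.6,.7,.8):
        m=(abs(W[:,0]-x0)<.03)&(W[:,1]<-.2)&(W[:,1]>-.6)&(W[:,2]>.05)&(W[:,2]<.5)
        Q=W[m]; 
        for z0 in(.1,.25,.4):
            q=Q[abs(Q[:,2]-z0)<.03]
            if len(q): print(n,x0,z0,len(q),np.percentile(q[:,1],[2,50,98]).round(3))
# handle yaw from w24: side-face points
for n in ("scene0","sc24","side0","sd23","w24"):
    W=cloud(load(n)).reshape(-1,3)
    for x0,y0 in ((.632,-.153),(.695,-.1445)):
        m=(W[:,2]>.1)&(W[:,2]<.165)&(np.hypot(W[:,0]-x0,W[:,1]-y0)<.022)
        Q=W[m][:,:2]; b=cv2.minAreaRect((Q*1000).astype(np.float32)); print(n,x0,len(Q),np.round(b[0],1),np.round(b[1],1),round(b[2],1))
E
```

```text
scene0 0.4 0.1 275 [-0.276 -0.273 -0.21 ]
scene0 0.4 0.25 234 [-0.276 -0.273 -0.271]
scene0 0.4 0.4 825 [-0.455 -0.406 -0.271]
scene0 0.5 0.1 204 [-0.277 -0.274 -0.271]
scene0 0.5 0.25 275 [-0.276 -0.273 -0.271]
scene0 0.5 0.4 831 [-0.547 -0.44  -0.271]
scene0 0.6 0.1 234 [-0.276 -0.273 -0.271]
scene0 0.6 0.25 324 [-0.275 -0.273 -0.27 ]
scene0 0.6 0.4 1501 [-0.571 -0.453 -0.27 ]
scene0 0.7 0.1 282 [-0.275 -0.273 -0.27 ]
scene0 0.7 0.25 392 [-0.275 -0.272 -0.27 ]
scene0 0.7 0.4 1795 [-0.577 -0.453 -0.272]
scene0 0.8 0.1 3 [-0.273 -0.27  -0.27 ]
scene0 0.8 0.25 149 [-0.276 -0.274 -0.201]
scene0 0.8 0.4 1229 [-0.539 -0.274 -0.27 ]
side0 0.4 0.1 168 [-0.278 -0.269 -0.206]
side0 0.4 0.25 201 [-0.278 -0.271 -0.266]
side0 0.4 0.4 495 [-0.471 -0.388 -0.267]
side0 0.5 0.1 170 [-0.28  -0.272 -0.265]
side0 0.5 0.25 209 [-0.279 -0.272 -0.265]
side0 0.5 0.4 474 [-0.535 -0.278 -0.267]
side0 0.6 0.1 86 [-0.281 -0.273 -0.266]
side0 0.6 0.25 212 [-0.279 -0.272 -0.265]
side0 0.6 0.4 585 [-0.574 -0.44  -0.267]
side0 0.7 0.1 178 [-0.28  -0.272 -0.265]
side0 0.7 0.25 226 [-0.278 -0.272 -0.266]
side0 0.7 0.4 677 [-0.583 -0.45  -0.269]
side0 0.8 0.1 101 [-0.278 -0.272 -0.265]
side0 0.8 0.25 249 [-0.278 -0.272 -0.261]
side0 0.8 0.4 407 [-0.583 -0.275 -0.267]
scene0 0.632 132 [ 635.1 -151.2] [14.2 21.9] 51.7
scene0 0.695 133 [ 698.6 -142.4] [13.1 21.3] 49.6
sc24 0.632 130 [ 634.9 -152.3] [16.7 21.7] 46.2
sc24 0.695 136 [ 698.1 -143.5] [13.9 21.4] 46.3
side0 0.632 79 [ 635.8 -147.8] [17.1 22.9] 64.9
side0 0.695 75 [ 696.8 -143. ] [18.5 26.7] 0.1
sd23 0.632 74 [ 634.8 -148.3] [18.1 19.9] 78.6
sd23 0.695 76 [ 699.3 -139.2] [15.  22.7] 58.9
w24 0.632 158 [ 623.3 -153.5] [19.9  8.7] 65.7
w24 0.695 244 [ 687.8 -144.9] [20.9 11.2] 69.4
```

```bash
python3 - <<'E'
from h import *
c=load("w24")
im=c["img"]; hsv=cv2.cvtColor(cv2.resize(im[110:250,270:370],None,fx=6,fy=6,interpolation=cv2.INTER_CUBIC),cv2.COLOR_BGR2HSV)
bgr=cv2.resize(im[110:250,270:370],None,fx=6,fy=6,interpolation=cv2.INTER_CUBIC)
print(bgr[445,267],bgr[745,340],bgr[300,350])
m=cv2.inRange(bgr,(20,90,170),(80,150,235)); 
n,l,s,ce=cv2.connectedComponentsWithStats(m)
for i in range(1,n):
    if s[i,4]<800: continue
    ys,xs=np.where(l==i)
    w=np.array([onz(c,270+x/6,110+y/6,.173)[:2] for x,y in zip(xs[::3],ys[::3])])
    print(s[i],w.mean(0).round(4),cv2.minAreaRect((w*1000).astype(np.float32)))
# spot in slot: triangulate between w18, w21,w22,w23
def K(n,u,v,z): return w2k(onz(load(n),u,v,z)).round(4)
obs=[("w18",200+633/4,70+383/4),("w21",361,134),("w22",392.5,132),("w23",180+518/2.8,60+230/2.8)]
for o in obs: print(o,[K(*o,z) for z in(.115,.09,.08)])
x,res=tri([(load(n),u,v) for n,u,v in obs]); print(w2k(x),res)
for n,b in (("w18",(345,145,380,220)),("w21",(340,95,395,220)),("w22",(370,95,425,215))):
    cc=load(n); crop(cc,*b,5,f"pics/sl_{n}.png")
ims=[cv2.imread(f"pics/sl_{n}.png") for n in("w18","w21","w22")]; h=max(i.shape[0] for i in ims)
cv2.imwrite("pics/sl.png",np.hstack([cv2.copyMakeBorder(i,0,h-i.shape[0],0,10,cv2.BORDER_CONSTANT) for i in ims])[:600])
E
```

```text
[ 65 127 199] [ 66 129 199] [130 192 239]
[ 222  411   94   83 5541] [ 0.6304 -0.1546] ((630.4395141601562, -154.60133361816406), (14.591419219970703, 16.615398406982422), 7.624186992645264)
[ 296  716   84   67 4206] [ 0.6931 -0.1458] ((693.2354736328125, -145.98184204101562), (13.28663158416748, 15.293496131896973), 7.447845935821533)
('w18', 358.25, 165.75) [array([-0.0133, -0.1327,  0.115 ]), array([-0.0083, -0.1293,  0.09  ]), array([-0.0063, -0.128 ,  0.08  ])]
('w21', 361, 134) [array([-0.0098, -0.1334,  0.115 ]), array([-0.0076, -0.1299,  0.09  ]), array([-0.0068, -0.1285,  0.08  ])]
('w22', 392.5, 132) [array([-0.0097, -0.1332,  0.115 ]), array([-0.0076, -0.1269,  0.09  ]), array([-0.0068, -0.1244,  0.08  ])]
('w23', 365.0, 142.14285714285717) [array([-0.0096, -0.1324,  0.115 ]), array([-0.0067, -0.1285,  0.09  ]), array([-0.0056, -0.127 ,  0.08  ])]
[-0.00851785 -0.13002329  0.09787926] [np.float64(1.075806468838903), np.float64(1.3212955992225384), np.float64(1.4888765931266694), np.float64(0.7530293905522579)]
```

View pics/sl.png

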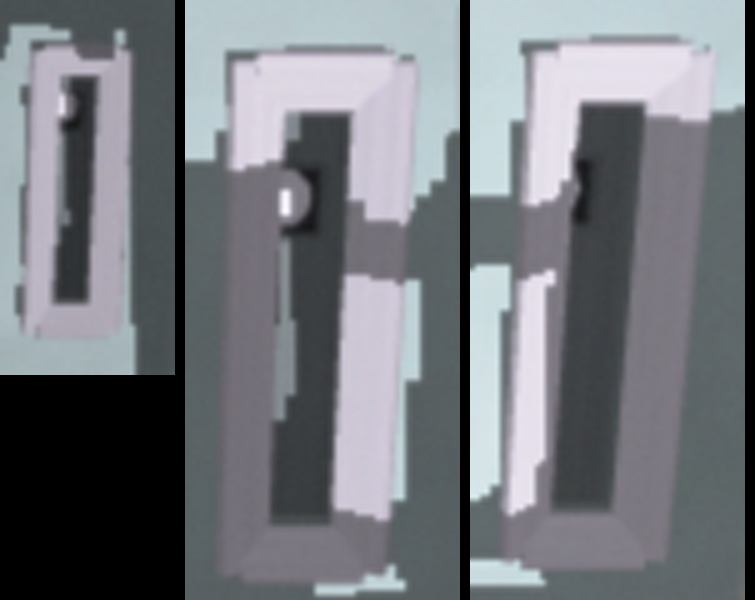

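Lid top reads flat at z 0.1465, so it is shut. Candidates for the pick are the two brown-handled tools, near (wrist (315,180)) and far (wrist (325,220)). They look identical above the block. The white look-alike stands at the wall. I'll raise the near one part way and judge it by its shank.

Emit:
apply_moves(increments=[{"xyz": [-5, 0, 30], "rotation": [0, 0, -6], "grip": 135}, {"xyz": [-9.5, 0, 70], "rotation": [0, 0, -11.9], "grip": 135}, {"xyz": [-9.5, 0, 90], "rotation": [0, 0, -11.9], "grip": 135}, {"xyz": [-9.5, 0, 90], "rotation": [0, 0, -11.9], "grip": 135}])

```text
time: 25.75
ee_pos: [0.6275, -0.1549, 0.2363]
eef_rot: [0.66, 0.751, 0.001, -0.002]
ft_force: [0.7, 0.1, 0.5]
width: 0.0414
```

```bash
python3 - <<'E'
from h import *
s=st(); print(toolmove([.6315,-.1548,.133]))
c=cam("wrist"); save("w25",c); cv2.imwrite("pics/w25.png",c["img"])
bgr=c["img"]; m=cv2.inRange(bgr,(20,90,170),(80,150,235))
n,l,ss,ce=cv2.connectedComponentsWithStats(m)
for i in range(1,n):
    if ss[i,4]<60: continue
    ys,xs=np.where(l==i)
    w=np.array([onz(c,x,y,.173)[:2] for x,y in zip(xs,ys)]); print(ss[i],w.mean(0).round(4))
E
```

```text
t 25.75 ee [ 0.6275 -0.1549  0.2363] kiln [ 0.2225 -0.1967  0.2363] q [ 0.6598  0.7514  0.001  -0.0016] F [0.7 0.1 0.5] w 0.0414
(array([ -0.8,   4. , 103.3]), None)
[313 207  20  16 277] [ 0.6294 -0.1551]
```

View pics/w25.png

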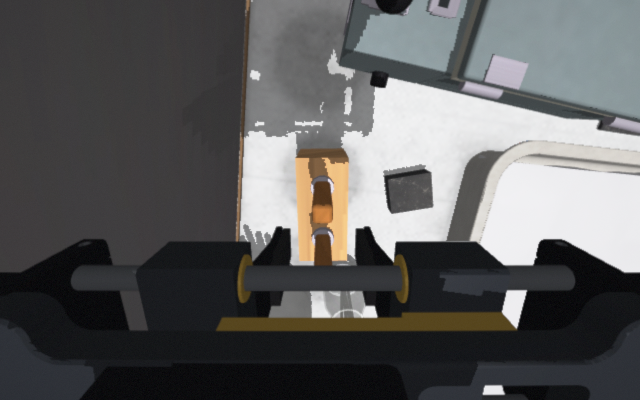

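Emit:
apply_moves(increments=[{"xyz": [-0.5, 3, 30], "rotation": [0, 0, 0], "grip": 135}, {"xyz": [-0.5, 3, 70], "rotation": [0, 0, 0], "grip": 135}, {"xyz": [-0.5, 3, 100], "rotation": [0, 0, 0], "grip": 135}, {"xyz": [-0.5, 3, 103], "rotation": [0, 0, 0], "grip": 135}, {"xyz": [-0.5, 3, 103], "rotation": [0, 0, 0], "grip": 240}], squeeze=25)

```text
time: 26.42
ee_pos: [0.6322, -0.1551, 0.1367]
eef_rot: [0.66, 0.751, 0.002, 0.0]
ft_force: [0.5, -0.5, 0.2]
width: 0.0365
```

Emit:
apply_moves(increments=[{"xyz": [0, 0, 0], "rotation": [0, 0, 0], "grip": 240}, {"xyz": [0, 0, 0], "rotation": [0, 0, 0], "grip": 240}, {"xyz": [0, 0, 0], "rotation": [0, 0, 0], "grip": 240}, {"xyz": [0, 0, 0], "rotation": [0, 0, 0], "grip": 240}])

```text
time: 26.92
ee_pos: [0.6328, -0.1553, 0.1379]
eef_rot: [0.66, 0.751, 0.003, 0.001]
ft_force: [-0.8, 0.5, 6.8]
width: 0.0178
```

```bash
python3 - <<'E'
from h import *
s=st(); 
E
```

```text
t 26.93 ee [ 0.6328 -0.1553  0.1379] kiln [ 0.2278 -0.1968  0.1379] q [0.6598 0.7514 0.0027 0.001 ] F [-0.8  0.5  6.8] w 0.0178
```

Emit:
apply_moves(increments=[{"xyz": [0, 0, -12], "rotation": [0, 0, 0], "grip": 240}, {"xyz": [0, 0, -25], "rotation": [0, 0, 0], "grip": 240}, {"xyz": [0, 0, -40], "rotation": [0, 0, 0], "grip": 240}, {"xyz": [0, 0, -40], "rotation": [0, 0, 0], "grip": 240}])

```text
time: 27.42
ee_pos: [0.6334, -0.1558, 0.1797]
eef_rot: [0.66, 0.751, 0.003, 0.002]
ft_force: [0.3, -0.1, -0.1]
width: 0.018
```

```bash
python3 - <<'E'
from h import *
s=st(); 
c=cam("scene"); save("sc26",c); crop(c,170,150,270,270,5,"pics/s26.png")
c=cam("side"); save("sd26",c); crop(c,210,90,300,200,5,"pics/d26.png")
a=cv2.imread("pics/s26.png");b=cv2.imread("pics/d26.png"); h=550
cv2.imwrite("pics/m26.png",np.hstack([a[:h],b[:h]])[:, :800])
E
```

```text
t 27.43 ee [ 0.6334 -0.1558  0.1797] kiln [ 0.2284 -0.1971  0.1797] q [0.6598 0.7514 0.0034 0.0021] F [ 0.3 -0.1 -0.1] w 0.018
```

View pics/m26.png

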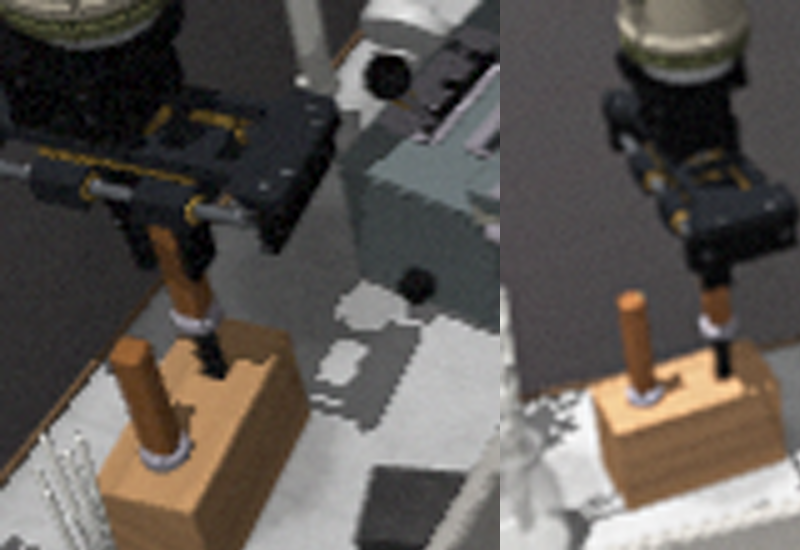

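The shank is black and thick at crop (212,355), so this is the reamer. Setting it back; the far tool is the pick.

Emit:
apply_moves(increments=[{"xyz": [0, -0.5, 15], "rotation": [0, 0, 0], "grip": 240}, {"xyz": [0, -0.5, 32], "rotation": [0, 0, 0], "grip": 240}, {"xyz": [0, -0.5, 41], "rotation": [0, 0, 0], "grip": 240}, {"xyz": [0, -0.5, 42], "rotation": [0, 0, 0], "grip": 240}, {"xyz": [0, -0.5, 42], "rotation": [0, 0, 0], "grip": 240}])

```text
time: 28.15
ee_pos: [0.6325, -0.1548, 0.1366]
eef_rot: [0.66, 0.752, 0.003, 0.001]
ft_force: [-3.5, 2.3, 13.3]
width: 0.0178
```

Emit:
apply_moves(increments=[{"xyz": [0, 0, 0], "rotation": [0, 0, 0], "grip": 180}, {"xyz": [0, 0, 0], "rotation": [0, 0, 0], "grip": 135}, {"xyz": [0, 0, 0], "rotation": [0, 0, 0], "grip": 135}, {"xyz": [0, 0, -30], "rotation": [0, 0, 0], "grip": 135}, {"xyz": [0, 0, -75], "rotation": [0, 0, 0], "grip": 135}])

```text
time: 28.78
ee_pos: [0.6313, -0.1548, 0.2109]
eef_rot: [0.66, 0.752, 0.002, -0.0]
ft_force: [0.5, -0.2, -0.4]
width: 0.0409
```

Emit:
apply_moves(increments=[{"xyz": [0, 20, -20], "rotation": [0, 0, 0], "grip": 135}, {"xyz": [0, 60, -20], "rotation": [0, 0, 0], "grip": 135}, {"xyz": [0, 63, -20], "rotation": [0, 0, 0], "grip": 135}, {"xyz": [0, 63, -20], "rotation": [0, 0, 0], "grip": 135}])

```text
time: 29.28
ee_pos: [0.6932, -0.1472, 0.2304]
eef_rot: [0.66, 0.751, 0.002, -0.001]
ft_force: [0.2, -1.0, 0.7]
width: 0.0414
```

```bash
python3 - <<'E'
from h import *
s=st(); print(toolmove([.695,-.1462,.135]))
c=cam("wrist"); save("w27",c); cv2.imwrite("pics/w27.png",c["img"])
c=cam("scene"); save("sc27",c); crop(c,170,150,270,270,5,"pics/s27.png")
for n in("sc24","sc27"):
    W=cloud(load(n)).reshape(-1,3)
    m=(W[:,2]>.095)&(W[:,2]<.19)&(np.hypot(W[:,0]-.632,W[:,1]+.152)<.028); Q=W[m]; print(n,Q.mean(0).round(4),Q[:,2].max().round(4))
E
```

```text
t 29.27 ee [ 0.6932 -0.1472  0.2304] kiln [ 0.2874 -0.184   0.2304] q [ 6.598e-01  7.514e-01  1.700e-03 -7.000e-04] F [ 0.2 -1.   0.7] w 0.0414
(array([ 0.4,  1.7, 95.4]), None)
sc24 [ 0.6353 -0.1521  0.1395] 0.176
sc27 [ 0.6351 -0.1525  0.134 ] 0.1743
```

View pics/w27.png

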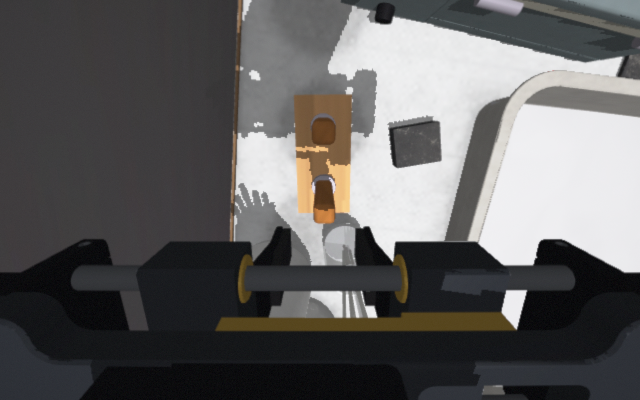

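View pics/s27.png

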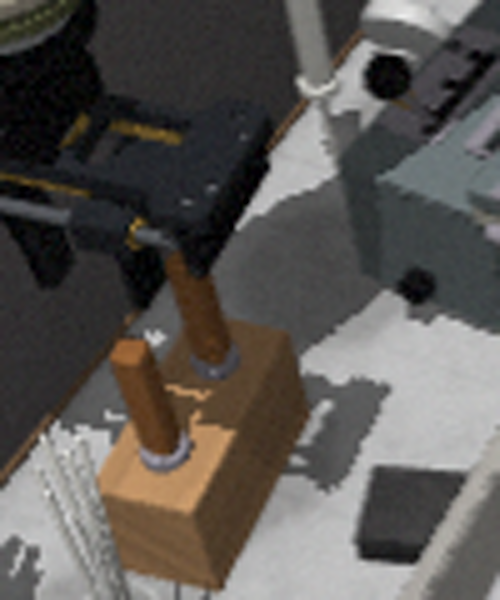

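```bash
python3 - <<'E'
from h import *
for n in("scene0","side0","sc27"):
    W=cloud(load(n)).reshape(-1,3)
    m=(W[:,0]>.715)&(W[:,0]<.86)&(W[:,1]>-.26)&(W[:,1]<-.03)&(W[:,2]>.05)&(W[:,2]<.4); Q=W[m]
    for z0 in np.arange(.06,.3,.03):
        q=Q[abs(Q[:,2]-z0)<.015]
        if len(q): print(n,round(z0,2),len(q),q.min(0).round(3),q.max(0).round(3))
E
```

```text
scene0 0.06 414 [ 0.716 -0.171  0.05 ] [ 0.86  -0.07   0.075]
scene0 0.09 431 [ 0.715 -0.174  0.075] [ 0.859 -0.076  0.105]
scene0 0.12 151 [ 0.79  -0.176  0.105] [ 0.86  -0.09   0.135]
scene0 0.15 163 [ 0.789 -0.24   0.135] [ 0.86  -0.088  0.165]
scene0 0.18 185 [ 0.787 -0.239  0.165] [ 0.86  -0.088  0.195]
scene0 0.21 221 [ 0.787 -0.239  0.195] [ 0.86  -0.087  0.225]
scene0 0.24 228 [ 0.787 -0.236  0.225] [ 0.86  -0.09   0.255]
scene0 0.27 80 [ 0.84  -0.205  0.255] [ 0.86  -0.172  0.285]
side0 0.06 229 [ 0.715 -0.19   0.05 ] [ 0.859 -0.066  0.075]
side0 0.09 265 [ 0.715 -0.205  0.075] [ 0.859 -0.069  0.105]
side0 0.12 136 [ 0.792 -0.202  0.105] [ 0.86  -0.084  0.135]
side0 0.15 127 [ 0.792 -0.198  0.135] [ 0.86  -0.084  0.165]
side0 0.18 135 [ 0.79  -0.202  0.166] [ 0.86  -0.085  0.195]
side0 0.21 133 [ 0.789 -0.257  0.195] [ 0.859 -0.083  0.225]
side0 0.24 126 [ 0.788 -0.224  0.225] [ 0.86  -0.086  0.254]
side0 0.27 43 [ 0.735 -0.259  0.255] [ 0.859 -0.167  0.284]
sc27 0.06 419 [ 0.715 -0.171  0.05 ] [ 0.86  -0.069  0.075]
sc27 0.09 436 [ 0.715 -0.174  0.075] [ 0.86  -0.074  0.105]
sc27 0.12 149 [ 0.79  -0.176  0.105] [ 0.86  -0.09   0.135]
sc27 0.15 162 [ 0.789 -0.243  0.135] [ 0.86  -0.088  0.165]
sc27 0.18 184 [ 0.789 -0.24   0.165] [ 0.859 -0.087  0.194]
sc27 0.21 220 [ 0.787 -0.238  0.195] [ 0.86  -0.087  0.225]
sc27 0.24 236 [ 0.787 -0.235  0.225] [ 0.86  -0.089  0.255]
sc27 0.27 79 [ 0.841 -0.204  0.255] [ 0.86  -0.173  0.285]
```

Emit:
apply_moves(increments=[{"xyz": [0.5, 1.5, 30], "rotation": [0, 0, 0], "grip": 135}, {"xyz": [0.5, 1.5, 65], "rotation": [0, 0, 0], "grip": 135}, {"xyz": [0.5, 1.5, 90], "rotation": [0, 0, 0], "grip": 135}, {"xyz": [0.5, 1.5, 95], "rotation": [0, 0, 0], "grip": 135}, {"xyz": [0.5, 1.5, 95], "rotation": [0, 0, 0], "grip": 240}], squeeze=30)

```text
time: 30.0
ee_pos: [0.6945, -0.1466, 0.1372]
eef_rot: [0.66, 0.751, 0.002, -0.0]
ft_force: [-0.4, 0.1, -0.5]
width: 0.0367
```

Emit:
apply_moves(increments=[{"xyz": [0, 0, 0], "rotation": [0, 0, 0], "grip": 240}, {"xyz": [0, 0, 0], "rotation": [0, 0, 0], "grip": 240}, {"xyz": [0, 0, 0], "rotation": [0, 0, 0], "grip": 240}, {"xyz": [0, 0, 0], "rotation": [0, 0, 0], "grip": 240}, {"xyz": [0, 0, 0], "rotation": [0, 0, 0], "grip": 240}])

```text
time: 30.62
ee_pos: [0.695, -0.1468, 0.1382]
eef_rot: [0.66, 0.751, 0.003, 0.0]
ft_force: [-1.3, 0.5, 5.6]
width: 0.0177
```

Emit:
apply_moves(increments=[{"xyz": [0, 0, -15], "rotation": [0, 0, 0], "grip": 240}, {"xyz": [0, 0, -35], "rotation": [0, 0, 0], "grip": 240}, {"xyz": [0, 0, -65], "rotation": [0, 0, 0], "grip": 240}, {"xyz": [0, 0, -105], "rotation": [0, 0, 0], "grip": 240}, {"xyz": [0, 0, -105], "rotation": [0, 0, 0], "grip": 240}])

```text
time: 31.25
ee_pos: [0.6958, -0.1481, 0.2483]
eef_rot: [0.66, 0.751, 0.004, 0.003]
ft_force: [-0.6, 0.1, -1.2]
width: 0.0179
```

```bash
python3 - <<'E'
from h import *
s=st(); 
c=cam("scene"); save("sc28",c); crop(c,150,110,270,260,4,"pics/s28.png")
c=cam("side"); save("sd28",c); crop(c,200,70,300,220,4,"pics/d28.png")
a=cv2.imread("pics/s28.png");b=cv2.imread("pics/d28.png"); h=600
cv2.imwrite("pics/m28.png",np.hstack([a[:h],b[:h]])[:, :800])
E
```

```text
t 31.25 ee [ 0.6958 -0.1481  0.2483] kiln [ 0.2901 -0.1847  0.2483] q [0.6602 0.751  0.0044 0.0033] F [-0.6  0.1 -1.2] w 0.0179
```

View pics/m28.png

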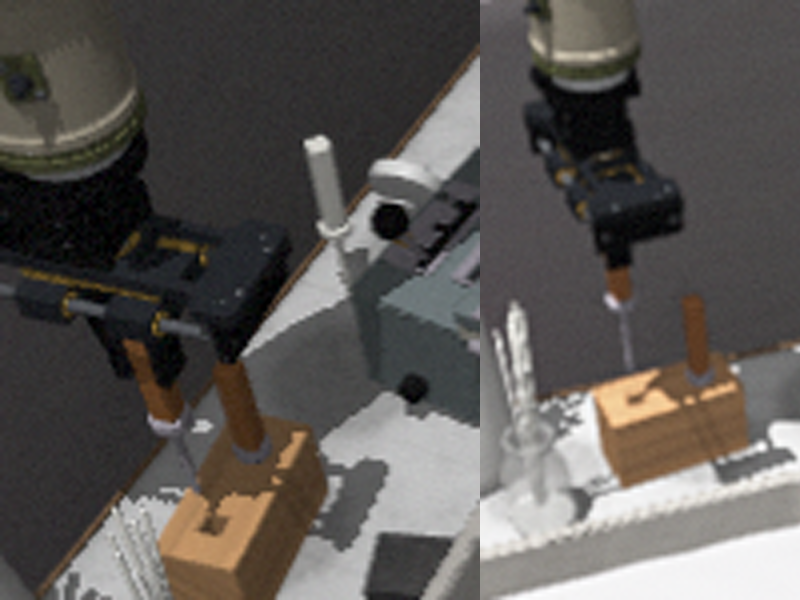

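```bash
python3 - <<'E'
from h import *
s=st()
Rt=R.from_quat(s["eef_rot"]); pred=s["ee_pos"]+Rt.apply([0,0,.133]); print("pred tip",pred.round(4))
sc=load("sc28");sd=load("sd28")
print(proj(sc,pred),proj(sd,pred))
a=(150+207/4,110+500/4); b=(200+149/4,70+370/4)
print(a,b,tri([(sc,*a),(sd,*b)]))
crop(sc,185,200,225,245,12,"pics/t1.png"); crop(sd,222,135,252,172,12,"pics/t2.png")
A=cv2.imread("pics/t1.png");B=cv2.imread("pics/t2.png"); h=max(A.shape[0],B.shape[0])
cv2.imwrite("pics/t.png",np.hstack([cv2.copyMakeBorder(i,0,h-i.shape[0],0,10,cv2.BORDER_CONSTANT) for i in(A,B)]))
q=np.array([.6600,.7513,0,0]);q/=np.linalg.norm(q)
print(toolmove(s["ee_pos"]+[0,0,.1],q))
E
```

```text
t 31.35 ee [ 0.6946 -0.1473  0.244 ] kiln [ 0.2888 -0.184   0.244 ] q [0.6602 0.7511 0.0031 0.0008] F [-0.3 -0.1 -1. ] w 0.0177
pred tip [ 0.6953 -0.1468  0.111 ]
[[200.23159852 233.75602051]] [[237.48039864 162.58403024]]
(201.75, 235.0) (237.25, 162.5) (array([ 0.6983502 , -0.13887995,  0.11635346]), [np.float64(0.6586275248902729), np.float64(0.47559498665033584)])
(array([   0.3,    0.6, -100. ]), array([ 0.33, -0.17, -0.03]))
```

View pics/t.png

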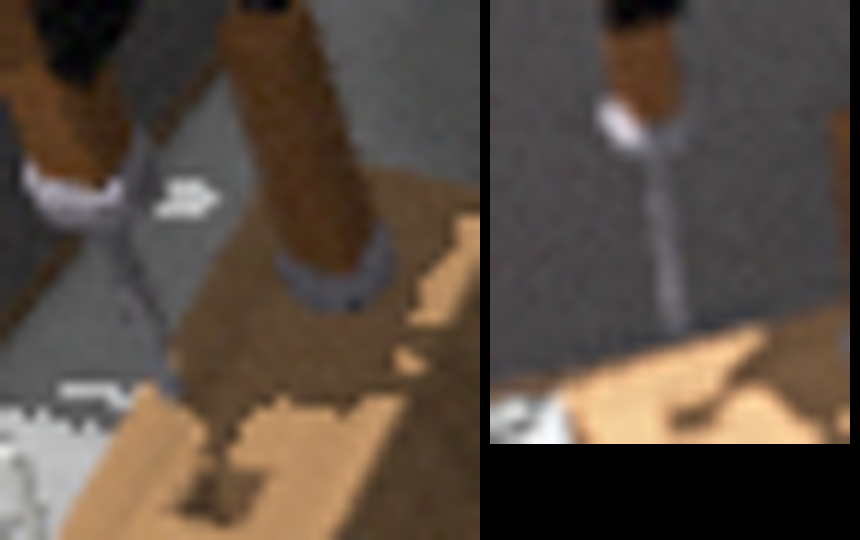

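```bash
python3 - <<'E'
from h import *
c=load("w21")
for u,v in((358,199),(369,199),(360.4,117.2),(373,117.2)):
    print("w21",[w2k(onz(c,u,v,z)).round(4)[:2] for z in(.115,.118)])
c=load("w22") # panel offset 470
f=lambda x,y:(370+(x-470)/5,95+y/5)
for p in((552,510),(612,512),(580,102),(645,102)): print("w22",[w2k(onz(c,*f(*p),z)).round(4)[:2] for z in(.115,.118)])
c=load("w18"); f=lambda x,y:(345+x/5,145+y/5)
for p in((52,302),(88,302),(65,75),(98,75)): print("w18",[w2k(onz(c,*f(*p),z)).round(4)[:2] for z in(.115,.118)])
# hole black square corners in w21 panel: (280..318,168..235)
c=load("w21"); f=lambda x,y:(340+(x-185)/5,95+y/5)
for p in((318,168),(318,235)): print("hole21",w2k(onz(c,*f(*p),.09)).round(4))
c=load("w22"); f=lambda x,y:(370+(x-470)/5,95+y/5)
for p in((592,158),(586,224)): print("hole22",w2k(onz(c,*f(*p),.09)).round(4))
s=r.read_state()
tip=k2w([-.0075,-.130,.21]); print("TCP target",tip+[0,0,.133], toolmove(tip+[0,0,.133],np.array([.66,.7513,0,0])))
E
```

```text
w21 [array([ 0.0375, -0.1337]), array([ 0.0366, -0.1341])]
w21 [array([ 0.0376, -0.1255]), array([ 0.0366, -0.126 ])]
w21 [array([-0.021 , -0.1342]), array([-0.0211, -0.1346])]
w21 [array([-0.021 , -0.1256]), array([-0.0211, -0.1262])]
w22 [array([ 0.0381, -0.1342]), array([ 0.0371, -0.1349])]
w22 [array([ 0.0384, -0.1251]), array([ 0.0374, -0.126 ])]
w22 [array([-0.0209, -0.1344]), array([-0.0209, -0.1351])]
w22 [array([-0.0209, -0.1254]), array([-0.021 , -0.1263])]
w18 [array([ 0.0383, -0.1344]), array([ 0.0372, -0.1348])]
w18 [array([ 0.0383, -0.1251]), array([ 0.0372, -0.1256])]
w18 [array([-0.0204, -0.1333]), array([-0.021 , -0.1337])]
w18 [array([-0.0204, -0.1253]), array([-0.021 , -0.1257])]
hole21 [-0.0117 -0.1257  0.09  ]
hole21 [-0.0014 -0.1252  0.09  ]
hole22 [-0.0118 -0.1257  0.09  ]
hole22 [-0.0016 -0.1259  0.09  ]
TCP target [ 0.40340603 -0.07056702  0.343     ] (array([ 113.7, -278.4, -100.2]), array([ 0.33, -0.17, -0.03]))
```

Emit:
apply_moves(increments=[{"xyz": [0, 0, -50], "rotation": [0.3, -0.2, 0], "grip": 240}, {"xyz": [0, 0, -95], "rotation": [0.3, -0.2, 0], "grip": 240}, {"xyz": [15, -40, -100], "rotation": [0.3, -0.2, 0], "grip": 240}, {"xyz": [37, -90, -100], "rotation": [0.3, -0.2, 0], "grip": 240}, {"xyz": [57, -140, -100], "rotation": [0.3, -0.2, 0], "grip": 240}])

```text
time: 31.98
ee_pos: [0.5462, -0.1084, 0.3421]
eef_rot: [0.66, 0.751, -0.001, -0.0]
ft_force: [0.9, 0.6, 2.0]
width: 0.0179
```

Emit:
apply_moves(increments=[{"xyz": [20, -50, 0], "rotation": [0, 0, 0], "grip": 240}, {"xyz": [41, -100, 0], "rotation": [0, 0, 0], "grip": 240}, {"xyz": [54, -132, 0], "rotation": [0, 0, 0], "grip": 240}, {"xyz": [54, -132, 0], "rotation": [0, 0, 0], "grip": 240}])

```text
time: 32.48
ee_pos: [0.4067, -0.0713, 0.3421]
eef_rot: [0.659, 0.752, 0.0, -0.001]
ft_force: [-0.1, 0.1, -0.7]
width: 0.0179
```

```bash
cat >> h.py <<'E'
def tip(L=.133):
    s=r.read_state(); t=s["ee_pos"]+R.from_quat(s["eef_rot"]).apply([0,0,L]); print("tip kiln",w2k(t).round(4)); return t
def tipmove(target_k,q=(.66,.7513,0,0),L=.133):
    q=np.array(q)/np.linalg.norm(q); T=k2w(target_k)-R.from_quat(q).apply([0,0,L]); return toolmove(T,q)
E
python3 - <<'E'
from h import *
st();tip(); print(tipmove([-.0066,-.130,.135])); print(r.read_state()["joint_positions"].round(2))
c=cam("scene"); save("sc30",c); crop(c,200,80,330,210,4.5,"pics/s30.png")
c=cam("wrist"); save("w30",c); cv2.imwrite("pics/w30.png",c["img"])
E
```

```text
t 32.48 ee [ 0.4067 -0.0713  0.3421] kiln [-0.0042 -0.1304  0.3421] q [ 6.591e-01  7.520e-01  2.000e-04 -8.000e-04] F [-0.1  0.1 -0.7] w 0.0179
tip kiln [-0.0043 -0.1303  0.2091]
(array([ 0.8, -2.2, 74.1]), array([-0.05, -0.08,  0.13]))
[-0.68 -0.28  0.6   1.8   0.15  1.57  1.61]
```

View pics/s30.png

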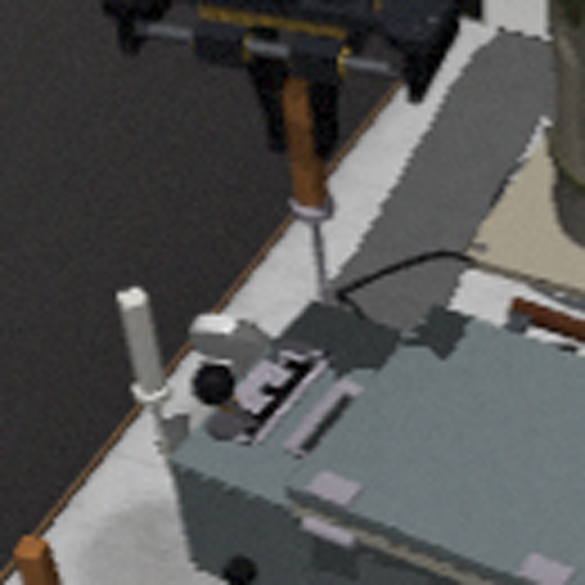

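View pics/w30.png

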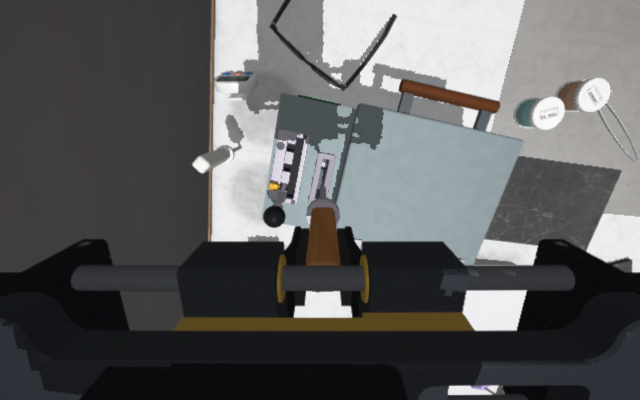

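Emit:
apply_moves(increments=[{"xyz": [0.8, -2, 30], "rotation": [0, 0, 0], "grip": 240}, {"xyz": [0.8, -2, 60], "rotation": [0, 0, 0], "grip": 240}, {"xyz": [0.8, -2, 76], "rotation": [0, 0, 0], "grip": 240}, {"xyz": [0.8, -2, 76], "rotation": [0, 0, 0], "grip": 240}])

```text
time: 33.08
ee_pos: [0.4061, -0.0716, 0.2653]
eef_rot: [0.66, 0.751, -0.002, -0.001]
ft_force: [-0.3, -0.2, -0.2]
width: 0.018
```

```bash
python3 - <<'E'
from h import *
st();t=tip(); print(tipmove([-.0066,-.130,.10]))
sc=cam("scene"); save("sc31",sc); crop(sc,235,125,305,195,8,"pics/a.png")
sd=cam("side"); save("sd31",sd); crop(sd,280,110,340,180,8,"pics/b.png")
A=cv2.imread("pics/a.png");B=cv2.imread("pics/b.png"); h=560
cv2.imwrite("pics/m31.png",np.hstack([A[:h],B[:h]])[:, :800])
w=cam("wrist"); crop(w,260,120,380,260,5,"pics/w31.png")
print(proj(sc,t),proj(sd,t),proj(w,t))
E
```

```text
t 33.08 ee [ 0.4061 -0.0716  0.2653] kiln [-0.0048 -0.1308  0.2653] q [ 0.6599  0.7513 -0.0017 -0.0009] F [-0.3 -0.2 -0.2] w 0.018
tip kiln [-0.0052 -0.1311  0.1323]
(array([ 1.2, -1.5, 32.3]), array([-0.21,  0.06,  0.01]))
[[274.2569278 166.2474559]] [[317.92964096 153.78899492]] [[323.04391402 188.23143726]]
```

View pics/m31.png

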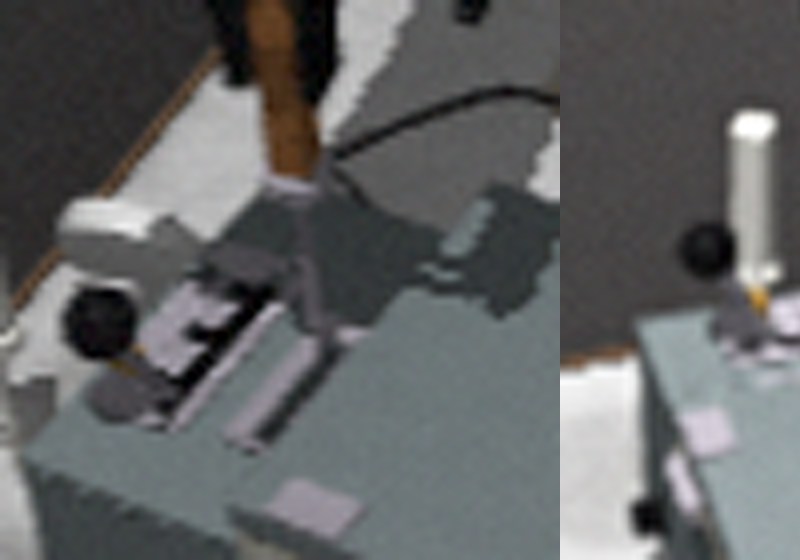

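View pics/w31.png

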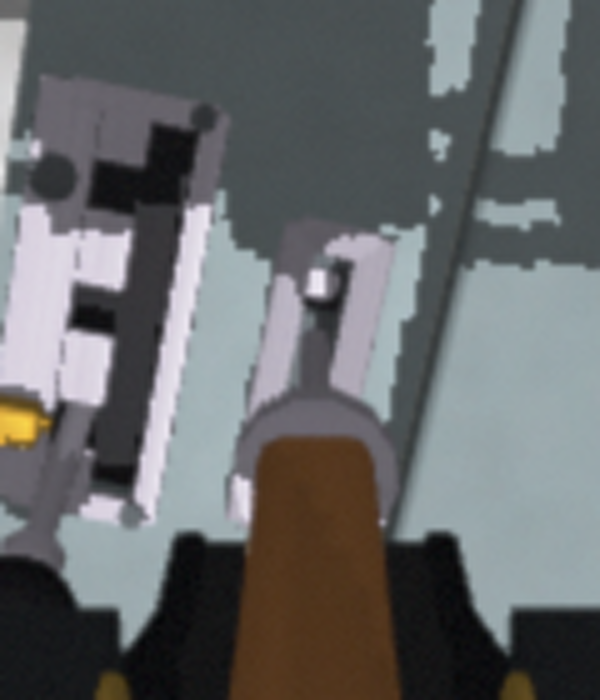

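Emit:
apply_moves(increments=[{"xyz": [1.2, -1.5, 0], "rotation": [-0.2, 0, 0], "grip": 240}, {"xyz": [1.2, -1.5, 10], "rotation": [-0.2, 0, 0], "grip": 240}, {"xyz": [1.2, -1.5, 20], "rotation": [-0.2, 0, 0], "grip": 240}, {"xyz": [1.2, -1.5, 30], "rotation": [-0.2, 0, 0], "grip": 240}, {"xyz": [1.2, -1.5, 33], "rotation": [-0.2, 0, 0], "grip": 240}])

```text
time: 33.85
ee_pos: [0.4047, -0.0705, 0.2331]
eef_rot: [0.66, 0.751, 0.0, 0.001]
ft_force: [-0.7, 0.6, -0.7]
width: 0.0182
```

```bash
python3 - <<'E'
from h import *
st();t=tip(); print(tipmove([-.0066,-.130,.09]))
E
```

```text
t 33.85 ee [ 0.4047 -0.0705  0.2331] kiln [-0.0062 -0.1298  0.2331] q [6.598e-01 7.514e-01 5.000e-04 8.000e-04] F [-0.7  0.6 -0.7] w 0.0182
tip kiln [-0.0059 -0.1298  0.1001]
(array([-0.1, -0.5, 10.1]), array([0.1 , 0.03, 0.03]))
```

No contact so far, and the tip is in the slot 10 mm above the plate, over the measured hole. Next I'll go down gently.

Emit:
apply_moves(increments=[{"xyz": [0, -0.5, 4], "rotation": [0, 0, 0], "grip": 240}, {"xyz": [0, -0.5, 8], "rotation": [0, 0, 0], "grip": 240}, {"xyz": [0, -0.5, 12], "rotation": [0, 0, 0], "grip": 240}, {"xyz": [0, -0.5, 14], "rotation": [0, 0, 0], "grip": 240}, {"xyz": [0, -0.5, 14], "rotation": [0, 0, 0], "grip": 240}])

```text
time: 34.48
ee_pos: [0.4043, -0.0706, 0.219]
eef_rot: [0.66, 0.751, 0.0, 0.001]
ft_force: [-0.2, 0.7, -1.3]
width: 0.0178
```

```bash
python3 - <<'E'
from h import *
st();t=tip(); print(tipmove([-.0066,-.130,.08]))
E
```

```text
t 34.48 ee [ 0.4043 -0.0706  0.219 ] kiln [-0.0066 -0.1299  0.219 ] q [6.598e-01 7.514e-01 5.000e-04 8.000e-04] F [-0.2  0.7 -1.3] w 0.0178
tip kiln [-0.0064 -0.13    0.086 ]
(array([-0.1, -0. ,  6. ]), array([0.1 , 0.03, 0.02]))
```

Emit:
apply_moves(increments=[{"xyz": [0, 0, 2], "rotation": [0, 0, 0], "grip": 240}, {"xyz": [0, 0, 4], "rotation": [0, 0, 0], "grip": 240}, {"xyz": [0, 0, 6], "rotation": [0, 0, 0], "grip": 240}, {"xyz": [0, 0, 8], "rotation": [0, 0, 0], "grip": 240}, {"xyz": [0, 0, 8], "rotation": [0, 0, 0], "grip": 240}])

```text
time: 35.1
ee_pos: [0.4044, -0.0706, 0.211]
eef_rot: [0.66, 0.751, 0.001, 0.001]
ft_force: [-0.5, 0.4, 1.6]
width: 0.0178
```

```bash
python3 - <<'E'
from h import *
st();t=tip()
E
```

```text
t 35.1 ee [ 0.4044 -0.0706  0.211 ] kiln [-0.0066 -0.1299  0.211 ] q [6.598e-01 7.514e-01 5.000e-04 9.000e-04] F [-0.5  0.4  1.6] w 0.0178
tip kiln [-0.0063 -0.13    0.078 ]
```

Emit:
apply_moves(increments=[{"xyz": [0, 0, 1.5], "rotation": [0, 0, 0], "grip": 240}, {"xyz": [0, 0, 3], "rotation": [0, 0, 0], "grip": 240}, {"xyz": [0, 0, 4], "rotation": [0, 0, 0], "grip": 240}, {"xyz": [0, 0, 4], "rotation": [0, 0, 0], "grip": 240}])

```text
time: 35.6
ee_pos: [0.4044, -0.0706, 0.2069]
eef_rot: [0.66, 0.751, 0.0, 0.001]
ft_force: [-0.6, 1.1, 2.0]
width: 0.0179
```

Emit:
apply_moves(increments=[{"xyz": [0, 0, 1], "rotation": [0, 0, 0], "grip": 240}, {"xyz": [0, 0, 2], "rotation": [0, 0, 0], "grip": 240}, {"xyz": [0, 0, 2], "rotation": [0, 0, 0], "grip": 240}])

```text
time: 35.98
ee_pos: [0.4048, -0.0706, 0.2059]
eef_rot: [0.66, 0.751, 0.001, 0.001]
ft_force: [-2.8, 0.0, 14.2]
width: 0.0176
```

```bash
python3 - <<'E'
from h import *
st();t=tip()
E
```

```text
t 35.98 ee [ 0.4048 -0.0706  0.2059] kiln [-0.0061 -0.1299  0.2059] q [0.6599 0.7514 0.0009 0.0011] F [-2.8  0.  14.2] w 0.0176
tip kiln [-0.0058 -0.1299  0.0729]
```

Emit:
apply_moves(increments=[{"xyz": [0, 0, 1], "rotation": [0, 0, 0], "grip": 240}, {"xyz": [0, 0, 1], "rotation": [0, 0, 0], "grip": 240}])

```text
time: 36.22
ee_pos: [0.4051, -0.0706, 0.2058]
eef_rot: [0.66, 0.751, 0.001, 0.001]
ft_force: [-4.5, -0.9, 14.2]
width: 0.0177
```

Emit:
apply_moves(increments=[{"xyz": [0, 0, -10], "rotation": [0, 0, 0], "grip": 240}, {"xyz": [0, 0, -30], "rotation": [0, 0, 0], "grip": 240}, {"xyz": [0, 0, -70], "rotation": [0, 0, 0], "grip": 240}, {"xyz": [0, 0, -120], "rotation": [0, 0, 0], "grip": 240}, {"xyz": [0, 0, -138], "rotation": [0, 0, 0], "grip": 240}])

```text
time: 36.85
ee_pos: [0.4052, -0.0708, 0.3464]
eef_rot: [0.66, 0.751, 0.003, 0.002]
ft_force: [0.1, 0.1, -0.2]
width: 0.0174
```

```bash
python3 - <<'E'
from h import *
st();t=tip()
q=np.array([.66,.7513,0,0]);q/=np.linalg.norm(q)
print(toolmove([.695,-.1468,.345],q))
w=cam("wrist"); save("w35",w); crop(w,250,120,390,250,5,"pics/w35.png")
E
```

```text
t 36.85 ee [ 0.4052 -0.0708  0.3464] kiln [-0.0057 -0.13    0.3464] q [0.6599 0.7513 0.0025 0.0021] F [ 0.1  0.1 -0.2] w 0.0174
tip kiln [-0.0048 -0.1298  0.2134]
(array([-112.8,  277.5,    3.2]), array([ 0.37, -0.01,  0.01]))
```

View pics/w35.png

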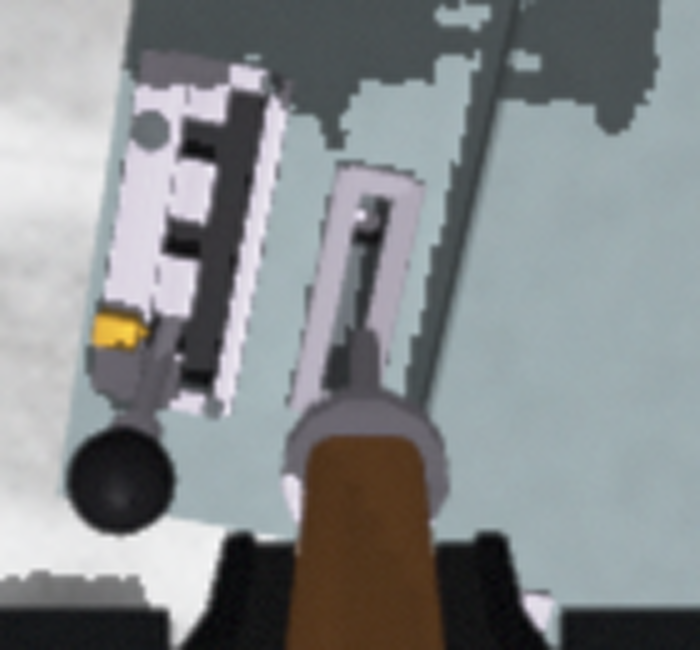

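Emit:
apply_moves(increments=[{"xyz": [-20, 50, 0], "rotation": [0.2, 0, 0], "grip": 240}, {"xyz": [-40, 100, 0], "rotation": [0.3, 0, 0], "grip": 240}, {"xyz": [-61, 150, 0], "rotation": [0.3, 0, 0], "grip": 240}, {"xyz": [-81, 200, 0], "rotation": [0.3, 0, 0], "grip": 240}, {"xyz": [-102, 250, 0], "rotation": [0.3, 0, 0], "grip": 240}])

```text
time: 37.52
ee_pos: [0.6683, -0.1393, 0.3465]
eef_rot: [0.659, 0.752, -0.0, -0.0]
ft_force: [-0.0, 0.4, 1.7]
width: 0.0178
```

Emit:
apply_moves(increments=[{"xyz": [-11, 27, 0], "rotation": [0, 0, 0], "grip": 240}, {"xyz": [-11, 27, 50], "rotation": [0, 0, 0], "grip": 240}, {"xyz": [-11, 27, 90], "rotation": [0, 0, 0], "grip": 240}, {"xyz": [-11, 27, 98], "rotation": [0, 0, 0], "grip": 240}, {"xyz": [-11, 27, 98], "rotation": [0, 0, 0], "grip": 240}])

```text
time: 38.15
ee_pos: [0.6964, -0.1467, 0.2487]
eef_rot: [0.659, 0.752, -0.0, -0.0]
ft_force: [-0.9, 0.0, -0.9]
width: 0.0179
```

```bash
python3 - <<'E'
from h import *
st();t=tip(); print(t)
q=np.array([.66,.7513,0,0]);q/=np.linalg.norm(q)
print(toolmove([.695,-.1466,.2],q))
sc=cam("scene"); save("sc36",sc); crop(sc,180,195,230,255,10,"pics/a.png")
sd=cam("side"); save("sd36",sd); crop(sd,220,130,265,190,10,"pics/b.png")
print(proj(sc,t),proj(sd,t))
A=cv2.imread("pics/a.png");B=cv2.imread("pics/b.png"); 
cv2.imwrite("pics/m36.png",np.hstack([A,B])[:600,:950])
cv2.imwrite("pics/m36.png",cv2.resize(np.hstack([A,B]),(760,480)))
E
```

```text
t 38.15 ee [ 0.6964 -0.1467  0.2487] kiln [ 0.2905 -0.1833  0.2487] q [ 6.595e-01  7.517e-01 -2.000e-04 -4.000e-04] F [-0.9  0.  -0.9] w 0.0179
tip kiln [ 0.2903 -0.1832  0.1157]
[ 0.69623356 -0.1466837   0.11571325]
(array([ 0.3, -1.3, 48.7]), array([-0.05, -0.02,  0.08]))
[[199.7011029  232.97675388]] [[237.11068416 161.66752219]]
```

View pics/m36.png

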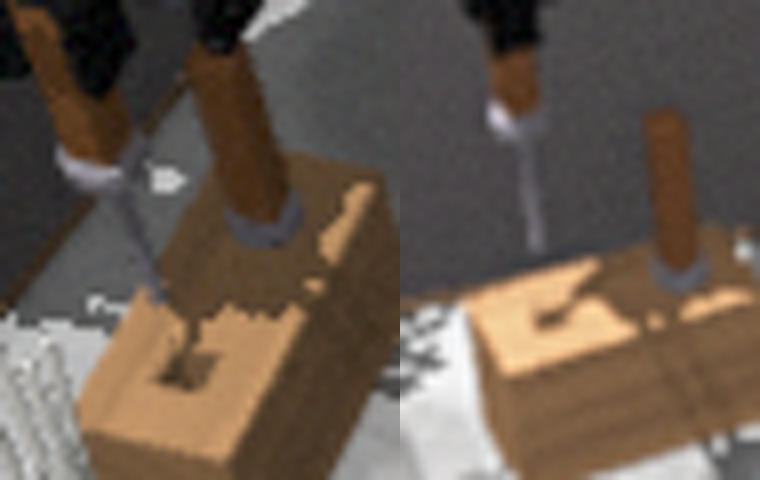

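Emit:
apply_moves(increments=[{"xyz": [0.3, -1.3, 15], "rotation": [0, 0, 0], "grip": 240}, {"xyz": [0.3, -1.3, 30], "rotation": [0, 0, 0], "grip": 240}, {"xyz": [0.3, -1.3, 45], "rotation": [0, 0, 0], "grip": 240}, {"xyz": [0.3, -1.3, 55], "rotation": [0, 0, 0], "grip": 240}, {"xyz": [0.3, -1.3, 55], "rotation": [0, 0, 0], "grip": 240}])

```text
time: 38.88
ee_pos: [0.6954, -0.1467, 0.1943]
eef_rot: [0.659, 0.752, 0.0, 0.0]
ft_force: [0.3, -0.0, -1.5]
width: 0.0176
```

```bash
python3 - <<'E'
from h import *
st();t=tip(); print(t)
q=np.array([.66,.7513,0,0]);q/=np.linalg.norm(q)
print(toolmove([.695,-.1466,.139],q))
E
```

```text
t 38.88 ee [ 0.6954 -0.1467  0.1943] kiln [ 0.2895 -0.1833  0.1943] q [6.594e-01 7.518e-01 0.000e+00 1.000e-04] F [ 0.3 -0.  -1.5] w 0.0176
tip kiln [ 0.2895 -0.1833  0.0613]
[ 0.69538549 -0.14672481  0.06125625]
(array([ 0.2, -0.4, 55.3]), array([0.01, 0.  , 0.09]))
```

Tip is inside the hole with no contact force.

Emit:
apply_moves(increments=[{"xyz": [0.2, -0.4, 20], "rotation": [0, 0, 0], "grip": 240}, {"xyz": [0.2, -0.4, 40], "rotation": [0, 0, 0], "grip": 240}, {"xyz": [0.2, -0.4, 51], "rotation": [0, 0, 0], "grip": 240}, {"xyz": [0.2, -0.4, 55], "rotation": [0, 0, 0], "grip": 240}, {"xyz": [0.2, -0.4, 55], "rotation": [0, 0, 0], "grip": 240}])

```text
time: 39.5
ee_pos: [0.6951, -0.1467, 0.1395]
eef_rot: [0.659, 0.752, 0.0, 0.0]
ft_force: [0.7, 0.2, -1.2]
width: 0.018
```

```bash
python3 - <<'E'
from h import *
st();t=tip()
E
```

```text
t 39.5 ee [ 0.6951 -0.1467  0.1395] kiln [ 0.2892 -0.1833  0.1395] q [6.595e-01 7.517e-01 1.000e-04 3.000e-04] F [ 0.7  0.2 -1.2] w 0.018
tip kiln [ 0.2893 -0.1833  0.0065]
```

Emit:
apply_moves(increments=[{"xyz": [0, 0, 1.5], "rotation": [0, 0, 0], "grip": 240}, {"xyz": [0, 0, 1.5], "rotation": [0, 0, 0], "grip": 240}])

```text
time: 39.75
ee_pos: [0.6953, -0.1468, 0.1383]
eef_rot: [0.659, 0.752, 0.0, 0.001]
ft_force: [0.2, -0.2, 0.1]
width: 0.0181
```

Emit:
apply_moves(increments=[{"xyz": [0, 0, 0], "rotation": [0, 0, 0], "grip": 190}, {"xyz": [0, 0, 0], "rotation": [0, 0, 0], "grip": 135}, {"xyz": [0, 0, 0], "rotation": [0, 0, 0], "grip": 135}, {"xyz": [0, 0, -20], "rotation": [0, 0, 0], "grip": 135}, {"xyz": [0, 0, -70], "rotation": [0, 0, 0], "grip": 135}])

```text
time: 40.38
ee_pos: [0.6943, -0.1462, 0.2081]
eef_rot: [0.659, 0.752, -0.001, -0.001]
ft_force: [0.8, -0.0, 1.5]
width: 0.0401
```

Emit:
apply_moves(increments=[{"xyz": [0, 0, -60], "rotation": [0, 0, 0], "grip": 135}, {"xyz": [0, -40, -90], "rotation": [0, 0, 0], "grip": 135}, {"xyz": [30, -90, -110], "rotation": [0, 0, 0], "grip": 135}, {"xyz": [50, -150, -110], "rotation": [0, 0, 0], "grip": 135}, {"xyz": [70, -200, -110], "rotation": [0, 0, 0], "grip": 135}])

```text
time: 41.0
ee_pos: [0.4899, -0.1046, 0.32]
eef_rot: [0.66, 0.751, -0.0, -0.001]
ft_force: [-1.0, 0.2, 1.7]
width: 0.0408
```

Emit:
apply_moves(increments=[{"xyz": [20, -50, 0], "rotation": [0, 0, 0], "grip": 135}, {"xyz": [30, -80, 0], "rotation": [0, 0, 0], "grip": 135}, {"xyz": [30, -80, 0], "rotation": [0, 0, 0], "grip": 135}])

```text
time: 41.38
ee_pos: [0.4054, -0.0855, 0.3217]
eef_rot: [0.66, 0.751, 0.003, -0.001]
ft_force: [0.8, 0.1, 0.9]
width: 0.0411
```

```bash
python3 - <<'E'
from h import *
st()
sc=cam("scene"); save("sc40",sc); crop(sc,170,130,430,290,3,"pics/s40.png")
sd=cam("side"); save("sd40",sd); crop(sd,200,100,440,290,3,"pics/d40.png")
w=cam("wrist"); save("w40",w); cv2.imwrite("pics/w40.png",w["img"])
for n in("sc24","sc40"):
    W=cloud(load(n)).reshape(-1,3)
    for x0,y0 in((.632,-.152),(.695,-.144)):
        m=(W[:,2]>.095)&(W[:,2]<.19)&(np.hypot(W[:,0]-x0,W[:,1]-y0)<.028); Q=W[m]; print(n,Q.mean(0).round(4),Q[:,2].max().round(4))
W=w2k(cloud(sd).reshape(-1,3)); m=(abs(W[:,0])<.08)&(abs(W[:,1])<.09)&(W[:,2]>.1)&(W[:,2]<.2); print("lid z",np.percentile(W[m][:,2],[2,50,98]), np.polyfit(W[m][:,0],W[m][:,2],1))
E
```

```text
t 41.38 ee [ 0.4054 -0.0855  0.3217] kiln [-0.0044 -0.1447  0.3217] q [ 0.6602  0.7511  0.0029 -0.0014] F [0.8 0.1 0.9] w 0.0411
sc24 [ 0.6353 -0.1521  0.1395] 0.176
sc24 [ 0.6982 -0.1429  0.1405] 0.1767
sc40 [ 0.634  -0.1524  0.1402] 0.1766
sc40 [ 0.6983 -0.1436  0.1407] 0.1772
lid z [0.14191504 0.14629421 0.15079948] [0.0016571  0.14630087]
```

View pics/s40.png

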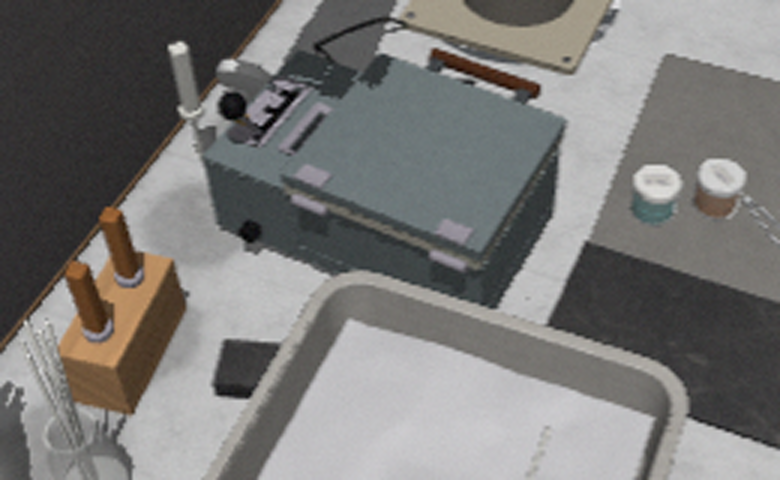

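View pics/w40.png

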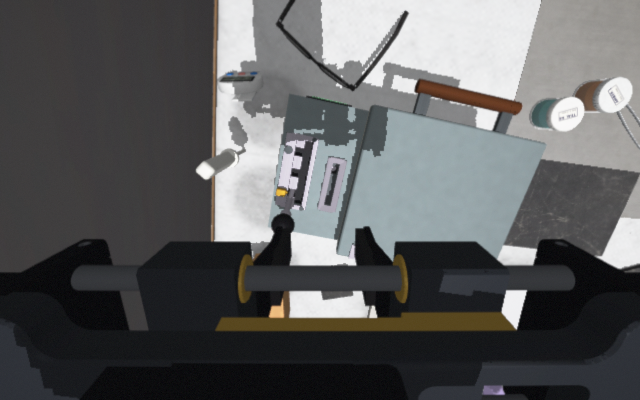

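View pics/d40.png

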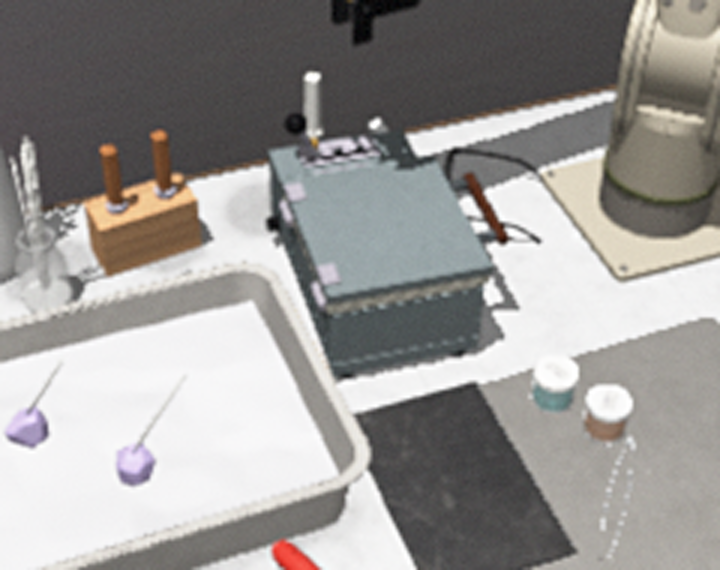

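```bash
python3 - <<'E'
from h import *
for n in("w18","w21","w23","w35","w40"):
    K=w2k(cloud(load(n)).reshape(-1,3)); m=(abs(K[:,0]+.0066)<.0045)&(abs(K[:,1]+.130)<.0045); z=K[m][:,2]
    K2=(abs(K[:,0]-.02)<.008)&(abs(K[:,1]+.130)<.003); print(n,np.sort(z)[:14].round(4),"plate",np.median(K[K2][:,2]).round(4))
w=load("w40"); crop(w,310,140,360,225,7,"pics/w40c.png")
cv2.imwrite("pics/sc40f.png",load("sc40")["img"])
E
```

```text
w18 [0.0783 0.0803 0.0807 0.0812 0.0813 0.0814 0.0818 0.0818 0.0819 0.0819
 0.082  0.0822 0.0824 0.0826] plate 0.0903
w21 [0.0804 0.0804 0.0807 0.0808 0.0808 0.081  0.0812 0.0812 0.0813 0.0813
 0.0813 0.0814 0.0814 0.0814] plate 0.2421
w23 [0.0804 0.0809 0.0809 0.081  0.0811 0.0812 0.0815 0.0815 0.0817 0.0817
 0.0819 0.082  0.0821 0.0821] plate 0.3942
w35 [0.0722 0.0726 0.0727 0.0727 0.0729 0.0729 0.073  0.0732 0.0736 0.0736
 0.0737 0.0739 0.074  0.0741] plate 0.0898
w40 [0.0722 0.0727 0.0727 0.0731 0.0731 0.0733 0.0736 0.0736 0.0737 0.0739
 0.0741 0.0742 0.0743 0.0743] plate 0.0898
```

View pics/sc40f.png

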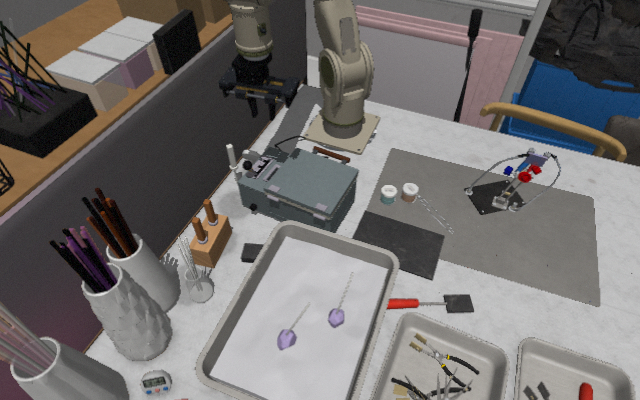

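View pics/w40c.png

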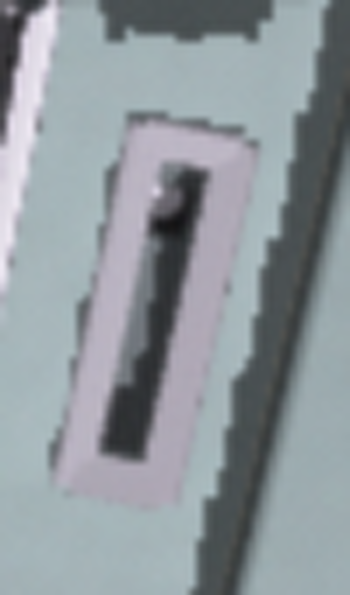

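```bash
python3 -c "
from bench import r
print(r.close_job())"
```

```text
the job is handed in; nothing more can be done
None
```

The kiln is ready to fire and the job is handed in, at about 41 s of robot time. No verdict is reported.

- **Vases:** Both bud vases stood upright in the chamber when last seen, just before I shut the lid. I found no third vase in any view.
- **Lid:** It is shut; its top reads flat at 146 mm, where about 147 mm is expected.
- **Vent lever:** It dropped right into the rear notch, the one with the brass clip. It reads about 0.44 rad fore and aft, with the knob back at its starting sideways position.
- **Cut-out:** I could see the hole in the wrist pictures, so I put the pick straight into it and did not slide it along the plate. I pushed until it met a hard stop at about 14 N. The depth camera shows the pin head going from about 81.5 to 73.5 mm, the full 8 mm.
- **Pick:** It is back upright in its hole at its original height.

**Reamer:** The reamer and pick look the same above the block, so I first lifted the reamer about 4 cm. I recognised it by its black shank and put it straight back. It now stands within about 1 mm of where it was. I saw no sign that anything else on the bench had moved, and the gripper was clear of everything at hand-in.

No final check failed.

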